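Set up the jeweller's soldering corner

ROBOT

A 6-joint arm with a two-finger parallel gripper is mounted at the origin on the work surface. World frame = base frame: x ahead of the robot, y to its left, z up, the work surface at z = 0. Lengths are in mm, angles in degrees, forces in N, time in s.
With the tool pointing down it reaches from about 350 to 850 mm from the base axis. Payload 8.1 kg.
Tool frame: the origin (TCP) lies midway between the tips of the shut fingers; the grasp point (between the pads) lies 19 mm behind it (r.pinch_z is the distance from the TCP to the grasp point, in mm); z points along the fingers, y is the line along which they close (so a half turn about z gives the same grasp; the last joint's range is limited). The gripper opens to 85 mm and grips with 20 to 120 N. Pads are 22 mm wide; open, the fingers measure 114 mm over their backs; the gripper's body (76 mm by 85 mm) begins 54 mm behind the grasp point. The pads swing forward as they close: fully open they stand 13 mm farther back than shut.
Start: joints at [-68.95, 7.471, 85.268, -0, 87.261, -4.893], TCP at [262.511, -539.531, 231.292] pointing down, gripper open.
Joint ranges: [-169.43, 169.43], [-51.17, 129.36], [1.28, 143.12], [-76.62, 256.62], [0, 156.53], [-152.29, 152.29]. Speed limits (degrees/s): [136.94, 136.94, 159.86, 180, 180, 180].

INTERFACE

Orientations are given as [roll, pitch, yaw] about the fixed x, y, z axes, in that order (R = Rz(yaw) Ry(pitch) Rx(roll)).
In Python, from bench import r gives the robot as it stands.
- The arm moves only by the shell command python3 -m jog 'ROWS' [OPENING] [FORCE]. ROWS is JSON, one flat list of numbers, 6 for each row, row after row: the shift along the tool's x, y, z in m, then the turn, a rotation vector about the tool's x, y, z in rad. A call has 1 to 8 rows; each row is the pose to reach, as a shift and turn from the pose commanded when the call began, along the tool's axes at that moment; what a row does not reach only later rows make up. A row lasts 1/8 s, in which the tool goes at most 62.5 mm and 10.7 degrees, less where a joint would pass 70% of its speed; a pose out of reach is approached as far as the arm can. A call with a gripper value outside its range is refused whole. OPENING is the opening, from -1 (shut) to 1 (fully open), set as the call begins (- or left out, the last holds). The fingers move at their own pace and stop on an object; FORCE is the grip in N (left out, the last holds). Time passes only in rows, so rows that repeat a pose let the fingers close. It gives the time, the measured TCP pose, the force, the opening and the grip force at its end, in the units of the state.
- r.sense(): the state, without advancing time (a new reading comes with each control period).
- r.snapshot(name): name is "side" or "top"; returns a dict with "pixels" (400x640x3 uint8, red, green, blue), "range_z" (400x640 float32, mm along the optical axis (not along the pixel's ray), 0 where there is no reading), "K" (3x3 intrinsics, pixels), "k1" (the pictures are not rectified: a ray, as slopes to the right and down, at radius r is drawn at 1 + k1 r^2 times it, then the intrinsics apply), "rvec" (rotation vector, rad) and "tvec" (3), from world to camera coordinates, as OpenCV has them. Camera axes: x right, y down, z forward; pixel columns grow to the right and rows downward; lengths in mm; the calibration is good to about 2 mm. A picture is of the moment at which its call begins.
- r.hand_in(): hands the job in; it is judged then, once.
Trained networks look in a picture, given as the dict that the camera call returned (one of the last four; its "shot" number tells which), for a name from the list of things; names that differ only in an ending like _2 or _b are one class to them, and where a whole thing is asked for, a point or a joint stands for the part that bears it (a point fixed in the world has none). Each returns a list of dicts, best first, with "score" (0 to 1); they miss things now and then, are a little off and sometimes report something else, mostly with a low value. They report only what shows in the picture. A call takes as long as a camera call. They do not tell look-alikes from the thing itself.
- r.look_for(picture, target): "bbox" ([left, top, right, bottom] in pixels, round what is visible of it).
- r.outline_of(picture, target): "region" (400x640 bool, what is visible of it) and "bbox" ([left, top, right, bottom] in pixels, round what is visible of it).
The state is a dict: "time": time; "joint_pos": joint angles; "qd": joint speeds; "joint_efforts": joint torques, N m; "tool_pos": TCP position; "tcp_rot": TCP orientation; "ft_force": force on the tool from outside, world axes, zero at the start; "wrist_torque": the same for the moment, N m; "finger_gap": finger opening in mm; "grip_force": force on a finger pad.
Only numpy, scipy, OpenCV 4.12 (cv2) and the standard library are available. Lean on these libraries where they do the work, as an engineer would, in place of code of your own. Each camera call takes 0.05 s, during which the arm holds its last target. There are 200 camera calls.

TASK

Get the soldering corner ready. Stand the thick refractory board upright on its long edge on the wooden step, with its face flat against the low stop along the back of the step, as a heat shield; and settle the square ceramic tile, which is caught on the rim of its steel tray, down into the tray so that it lies level on the tray's floor. Leave the step, the tray and all the tools and jars around them where they are.

Things in the scene. Friction and masses are not known exactly. Their poses are not given: they have to be found in the camera images.
- step: fixed wooden step 87 deep (x), 150 wide (y), 70 mm high, left or right of the bench's middle; a darker stop strip 12 mm thick rises 26 mm above the back of its top. Origin on the bench below; x points from the open front to the back, z up. Front face at x = -37.5 mm, front face of the stop at x = +37.5 mm, so the free top is 75 mm deep
- stop_foot (a point): point on the step where the middle of the stop's front face meets the step's top (70 mm above the bench); same axes as the step
- board: loose off-white refractory board 110 x 140 x 22 mm (x, y, z), 0.3 to 0.55 kg, at first flat on the step, its x about along the step's x, a little askew and off the stop, its front long edge 35 to 50 mm out past the step's front. Origin at the centre of the large face that is at first underneath; z out of the other large face
- board_center (a point): centre of the refractory board's volume; axes as the board
- tray: fixed square dark steel tray, outside 117 x 117 x 13 mm, walls 8 mm thick, so the well is 101 x 101 mm; its floor is 5 mm thick and the rim stands 8 mm above that floor. Origin under its centre on the bench, x and y parallel to the sides, z up
- tile: loose white square ceramic tile, 95 x 95 x 14 mm, about 0.2 kg; at first its edge on the tray's -x side lies up on the rim there and the far edge on the tray's floor. Origin at the centre of its underside, z out of its top
- file: bystander: flat file with wooden handle, 240 mm long, 20 mm high, lying between the step and the tray; origin under its middle, blade to +x
- pliers: bystander: pliers with red handles, 160 mm long, 65 mm wide, 16 mm high, lying on the robot's side of the middle; origin at the rivet, jaws to +x, handles to -x
- jar: bystander: glass jar with black cap, 52 mm wide, 75 mm high; origin under its centre
- hammer: bystander: hammer, 240 mm long, lying far back on the left; origin under its middle
- scrap_tray: bystander: open red plastic tray, 80 x 150 x 35 mm, far back on the right; origin under its centre
- bench_block: bystander: square steel bench block, 75 x 75 x 22 mm, at the left; origin under its centre
- screwdriver: bystander: screwdriver with orange handle, 200 mm long, at the right; origin under its middle
There are look-alikes about, which are no part of the job. Leave any green or purple look-alike of the tile alone.

How it is judged:
By the outcome, as a careful person would: the job done as asked, in the order asked, and still so for the second after the job is handed in, with the robot touching nothing.
It also fails if it takes over 70 s, if anything falls off the work surface, if the arm or the gripper's body presses on something with over 40 N, if the wrist force passes 120 N, or if a joint passes its speed limit or range.

## Working session

There is one attempt and no reset: what is moved stays moved. The work goes in short steps, Python scripts to look and compute and a shell command to move; the robot and the scene stay as the last step left them, time stands still between calls to the robot, and variables do not carry over. Pictures are saved under pics/ and viewed, at most 10 in all, crops included, and the job is handed in when it is done.

```bash
ls; mkdir -p pics; cat > h.py <<'E'
import numpy as np, cv2
from bench import r
from scipy.spatial.transform import Rotation as R
def cloud(s):
    K=s["K"];h,w=s["range_z"].shape
    v,u=np.mgrid[0:h,0:w]
    xd=(u-K[0,2])/K[0,0];yd=(v-K[1,2])/K[1,1];x,y=xd.copy(),yd.copy()
    for _ in range(10):
        f=1+s["k1"]*(x*x+y*y);x=xd/f;y=yd/f
    z=s["range_z"];P=np.stack([x*z,y*z,z],-1)
    M=cv2.Rodrigues(np.array(s["rvec"],float))[0]
    W=(P-np.array(s["tvec"]).reshape(3))@M
    W[z<=0]=np.nan
    return W
def save(n,s,box=None,sc=1):
    im=s["pixels"][:,:,::-1]
    if box: im=im[box[1]:box[3],box[0]:box[2]]
    cv2.imwrite("pics/"+n,cv2.resize(im,None,fx=sc,fy=sc,interpolation=cv2.INTER_CUBIC))
E
python3 - <<'E'
from h import *
a=r.snapshot("top");b=r.snapshot("side")
im=np.vstack([a["pixels"],b["pixels"]])[:,:,::-1]
cv2.imwrite("pics/a.png",cv2.resize(im,(480,600),interpolation=cv2.INTER_AREA))
save("top.png",a,None,1.25)
for n,s in(("top",a),("side",b)):
    W=cloud(s)
    for t in ["step","board","tray","tile","file","pliers","jar","bench_block"]:
        for o in r.outline_of(s,t)[:3]:
            m=o["region"];p=W[m];p=p[~np.isnan(p[:,0])]
            print(n,t,round(o["score"],2),np.round(o["bbox"]),np.round(np.median(p,0)),np.round(np.percentile(p,2,axis=0)),np.round(np.percentile(p,98,axis=0)), s["pixels"][m].mean(0).round())
E
```

```text
pics
top step 0.91 [231. 169. 282. 207.] [609. 150.  75.] [529. 107.  28.] [628. 250. 102.] [155. 126.  92.]
top step 0.55 [165. 191. 196. 224.] [537. 435.  22.] [492. 393.   2.] [579. 477.  30.] [195. 189. 176.]
top board 0.76 [224. 176. 276. 219.] [545. 199.  93.] [491. 129.  74.] [602. 268. 100.] [202. 202. 182.]
top tray 0.71 [363. 172. 401. 214.] [ 611. -211.   13.] [ 512. -263.   -1.] [ 629. -145.   22.] [139. 123. 115.]
top tile 0.91 [427. 134. 466. 169.] [ 703. -419.   15.] [ 648. -473.    3.] [ 759. -365.   22.] [166. 102. 164.]
top tile 0.67 [414. 269. 458. 313.] [ 264. -363.   15.] [ 208. -420.    1.] [ 320. -307.   23.] [106. 158.  92.]
top tile 0.65 [375. 242. 403. 275.] [ 363. -224.   15.] [ 319. -273.    7.] [ 409. -179.   22.] [119. 183. 111.]
top file 0.82 [313. 144. 323. 216.] [631.  -7.  15.] [512. -22.   7.] [734.  11.  27.] [149. 121. 100.]
top pliers 0.82 [310. 226. 327. 273.] [393.  -2.  14.] [328. -30.   6.] [468.  30.  22.] [193. 115.  99.]
top jar 0.85 [308. 114. 326. 134.] [786.  -5.  73.] [769. -28.  12.] [814.  20.  82.] [111.  97.  82.]
top jar 0.73 [224
[... 907 characters left out ...]
4. -245.   13.] [ 608. -152.   29.] [230. 229. 211.]
side file 0.62 [252. 195. 334. 216.] [616.  -2.  14.] [508. -19.   1.] [737.  16.  22.] [145.  99.  66.]
side file 0.5 [265. 135. 306. 170.] [ 756. -241.   15.] [ 709. -317.    1.] [ 792. -164.   37.] [169.  31.  12.]
side pliers 0.55 [342. 218. 403. 246.] [387.   7.  13.] [321. -25.   0.] [469.  35.  17.] [212.  90.  61.]
side pliers 0.37 [246. 214. 321. 272.] [542. 214.  92.] [488. 134.  74.] [602. 274.  95.] [229. 220. 196.]
side jar 0.71 [232. 170. 245. 195.] [783.  12.  49.] [769. -15.  10.] [808.  24.  78.] [117. 105.  89.]
side bench_block 0.94 [214. 325. 262. 374.] [534. 443.  22.] [493. 399.   7.] [576. 484.  25.] [221. 212. 198.]
```

View pics/top.png

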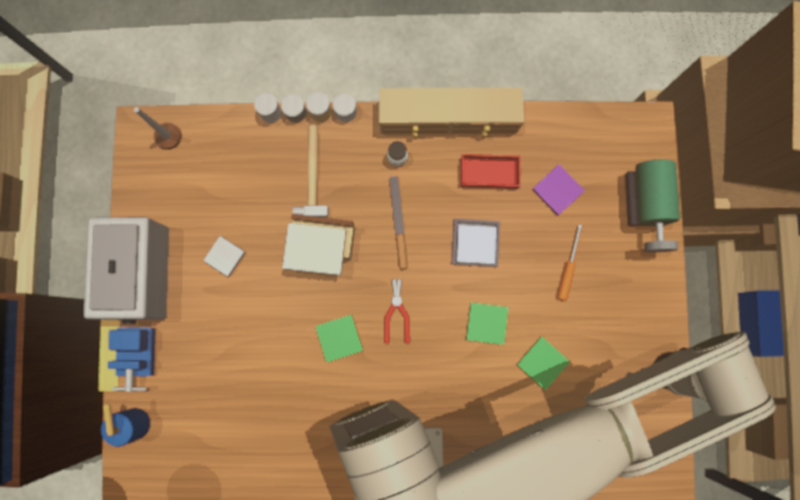

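View pics/a.png

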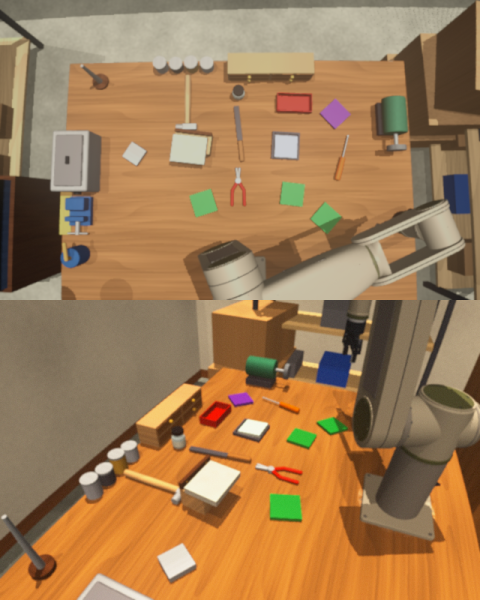

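Candidates: for the tile, white in tray at (476,243), bench block (224,256), greens (488,323), (338,338), (543,362) and purple (559,190) → white one in the tray. Board: off-white at (315,247), on the step. Check with a crop.

```bash
cat > m1.py <<'E'
from h import *
a=r.snapshot("top");b=r.snapshot("side")
c1=cv2.resize(a["pixels"][160:225,215:295],(400,325),interpolation=cv2.INTER_CUBIC)
c2=cv2.resize(a["pixels"][160:225,350:430],(400,325),interpolation=cv2.INTER_CUBIC)
c3=cv2.resize(b["pixels"][195:290,240:330],(320,275),interpolation=cv2.INTER_CUBIC)
c4=cv2.resize(b["pixels"][150:195,300:370],(428,275),interpolation=cv2.INTER_CUBIC)
im=np.zeros((600,800,3),np.uint8);im[:325,:400]=c1;im[:325,400:]=c2;im[325:,:320]=c3;im[325:,320:748]=c4
cv2.imwrite("pics/crop.png",im[:,:,::-1])
def rect(p,n):
    q=cv2.minAreaRect(p[:,:2].astype(np.float32));print(n,len(p),np.round(q[0],1),np.round(q[1],1),round(q[2],1),"z",np.round(np.median(p[:,2]),1))
for n,s in(("top",a),("side",b)):
    W=cloud(s).reshape(-1,3);C=s["pixels"].reshape(-1,3).astype(int)
    reg=(W[:,0]>470)&(W[:,0]<660)&(W[:,1]>90)&(W[:,1]<300)
    sat=C.max(1)-C.min(1)
    bd=reg&(W[:,2]>80)&(sat<60)
    rect(W[bd],n+" board")
    st=reg&(W[:,2]>60)&(sat>=60);rect(W[st],n+" step all")
    st=reg&(W[:,2]>60)&(W[:,2]<80)&(sat>=60)
    if st.sum()>5: rect(W[st],n+" step top")
    st=reg&(W[:,2]>87)&(sat>=60)
    if st.sum()>5: rect(W[st],n+" stop"); print(np.round(W[st][:,:],0)[::6].tolist())
    reg=(W[:,0]>490)&(W[:,0]<640)&(W[:,1]>-280)&(W[:,1]<-120)&(W[:,2]>6)
    rect(W[reg],n+" tray")
    t=reg&(C.min(1)>170)
    rect(W[t],n+" tile")
    A=np.c_[W[t][:,:2]-W[t][:,:2].mean(0),np.ones(t.sum())];k=np.linalg.lstsq(A,W[t][:,2],rcond=None)[0];print(np.round(np.degrees(k[:2]),1),k[2])
    p=W[bd];A=np.c_[p[:,:2]-p[:,:2].mean(0),np.ones(len(p))];k=np.linalg.lstsq(A,p[:,2],rcond=None)[0];print("bd",np.round(np.degrees(k[:2]),1),k[2])
E
python3 m1.py
```

```text
top board 1779 [555.7 191.9] [155.  136.3] 80.4 z 92.8
top step all 350 [580.9 184. ] [149.7  86.3] 82.1 z 77.7
top step top 179 [575.3 184.9] [150.  73.] 81.1 z 71.2
top stop 169 [616.4 179.1] [149.7  14.1] 82.7 z 96.6
[[631.0, 253.0, 97.0], [627.0, 240.0, 102.0], [625.0, 241.0, 97.0], [624.0, 222.0, 97.0], [621.0, 246.0, 99.0], [621.0, 228.0, 99.0], [621.0, 210.0, 96.0], [622.0, 193.0, 91.0], [621.0, 174.0, 96.0], [618.0, 222.0, 97.0], [618.0, 204.0, 98.0], [618.0, 186.0, 98.0], [617.0, 168.0, 98.0], [618.0, 150.0, 96.0], [615.0, 204.0, 97.0], [616.0, 187.0, 92.0], [615.0, 168.0, 98.0], [614.0, 149.0, 100.0], [614.0, 132.0, 97.0], [611.0, 180.0, 100.0], [611.0, 162.0, 97.0], [612.0, 144.0, 93.0], [612.0, 126.0, 95.0], [610.0, 107.0, 101.0], [609.0, 144.0, 95.0], [607.0, 125.0, 105.0], [608.0, 108.0, 95.0], [606.0, 120.0, 93.0], [604.0, 129.0, 87.0]]
top tray 1385 [ 565.6 -200.5] [159.3 148.3] 89.7 z 20.8
top tile 863 [ 564.1 -202.4] [94.5 95.8] 86.9 z 24.3
[-5.3  0.6] 24.033859978015897
bd [-0.2  0. ] 92.70614787308867
side board 2628 [552.2 198. ] [150.8 131.7] 79.7 z 92.5
side st
[... 802 characters left out ...]
613.0, 186.0, 93.0], [615.0, 196.0, 97.0], [622.0, 202.0, 97.0], [486.0, 139.0, 92.0], [618.0, 204.0, 97.0], [626.0, 209.0, 96.0], [485.0, 142.0, 89.0], [617.0, 210.0, 96.0], [622.0, 215.0, 96.0], [627.0, 221.0, 96.0], [630.0, 224.0, 95.0], [617.0, 220.0, 96.0], [621.0, 227.0, 97.0], [625.0, 232.0, 97.0], [631.0, 236.0, 95.0], [618.0, 232.0, 97.0], [622.0, 238.0, 98.0], [625.0, 241.0, 96.0], [628.0, 248.0, 98.0], [619.0, 232.0, 87.0], [622.0, 247.0, 97.0], [624.0, 252.0, 97.0], [622.0, 255.0, 98.0], [623.0, 254.0, 94.0]]
side tray 930 [ 569.  -200.9] [123.5 119.9] 85.6 z 21.5
side tile 538 [ 562.6 -199.7] [98.5 95.5] 85.4 z 24.3
[-4.9 -0.1] 24.280124574169832
bd [-0.5 -0.7] 91.62506585090908
```

View pics/crop.png

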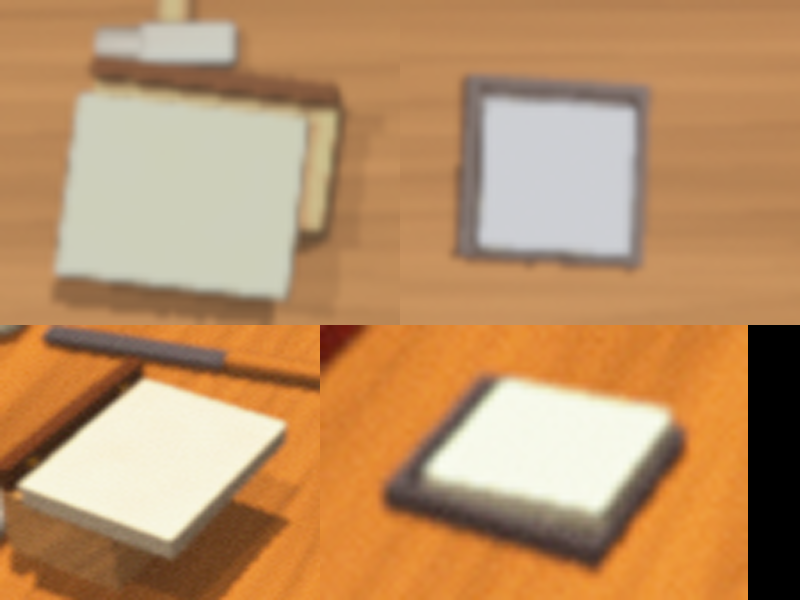

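```bash
cat > m2.py <<'E'
from h import *
def boardfit(s,yaw0):
    W=cloud(s).reshape(-1,3);C=s["pixels"].reshape(-1,3).astype(int)
    ok=(W[:,0]>470)&(W[:,0]<606)&(W[:,1]>100)&(W[:,1]<290)&(W[:,2]>86)&(W[:,2]<99)&(C.max(1)-C.min(1)<50)
    m=ok.reshape(400,640).astype(np.uint8);m=cv2.morphologyEx(m,cv2.MORPH_OPEN,np.ones((3,3)))
    p=W[m.ravel()>0];q=cv2.minAreaRect(p[:,:2].astype(np.float32))
    return q,np.median(p[:,2])
if __name__=="__main__":
    for n in("top","side"): print(n,boardfit(r.snapshot(n),0))
    s=r.sense();print({k:np.round(s[k],3).tolist() for k in s})
    print(R.from_euler("xyz",s["tcp_rot"],degrees=True).as_matrix().round(3))
E
python3 m2.py
cat >> h.py <<'E'
def go(pos,z,y):
    """shift(mm)/rotvec(rad) in tool axes to pos with tool z dir, y dir (either sign)"""
    s=r.sense();T=R.from_euler("xyz",s["tcp_rot"],degrees=True);d=np.array(pos)-s["tool_pos"]
    z=np.array(z,float);z/=np.linalg.norm(z);y=np.array(y,float);y-=z*(y@z);y/=np.linalg.norm(y)
    print("at",np.round(s["tool_pos"],1),np.round(s["tcp_rot"],1),"J",np.round(s["joint_pos"],1),"F",np.round(s["ft_force"],1),"gap",round(s["finger_gap"],1),"t",s["time"])
    print("shift m",np.round(T.inv().apply(d)/1000,4))
    for sg in(1,-1):
        Y=sg*y;M=np.c_[np.cross(Y,z),Y,z];print("rv",np.round((T.inv()*R.from_matrix(M)).as_rotvec(),3))
E
```

```text
top (((546.6487426757812, 198.7268829345703), (141.9618377685547, 110.887451171875), 83.33367156982422), np.float64(93.0022169650115))
side (((547.156005859375, 201.86590576171875), (140.3204803466797, 111.6557846069336), 83.88276672363281), np.float64(92.70129100478036))
{'time': 1.1, 'joint_pos': [-68.951, 7.47, 85.265, -0.003, 87.26, -4.895], 'qd': [0.103, -0.004, 0.141, 0.015, -0.066, -0.037], 'joint_efforts': [0.0, -56.933, -50.087, -0.0, 0.001, 0.0], 'tool_pos': [262.495, -539.572, 231.328], 'tcp_rot': [179.995, 0.003, 25.944], 'ft_force': [0.095, -0.02, -0.412], 'wrist_torque': [0.008, 0.025, 0.044], 'grip_force': 0.0, 'finger_gap': 85.568}
[[ 0.899  0.437 -0.   ]
 [ 0.437 -0.899 -0.   ]
 [-0.     0.    -1.   ]]
```

```bash
python3 - <<'E'
from h import *
go((480,-150,330),(0,0,-1),(.99,-.137,0))
E
```

```text
at [ 262.5 -539.6  231.3] [180.    0.   25.9] J [-69.    7.5  85.3  -0.   87.3  -4.9] F [ 0.1 -0.  -0.4] gap 85.6 t 1.1
shift m [ 0.366  -0.2551 -0.0987]
rv [ 0.    0.   -0.98]
rv [ 0.    -0.     2.161]
```

```bash
python3 -m jog '[0,0,-0.09,0,0,0, 0.366,-0.255,-0.1,0,0,-0.98, 0.366,-0.255,-0.1,0,0,-0.98, 0.366,-0.255,-0.1,0,0,-0.98, 0.366,-0.255,-0.1,0,0,-0.98, 0.366,-0.255,-0.1,0,0,-0.98, 0.366,-0.255,-0.1,0,0,-0.98, 0.366,-0.255,-0.1,0,0,-0.98]' 1; python3 - <<'E'
from h import *
go((430,190,330),(0,0,-1),(.99,-.137,0))
E
```

```text
time: 2.1
tool_pos: [475.8, -157.1, 330.9]
tcp_rot: [179.9, 0.0, 82.1]
ft_force: [0.6, 1.0, 1.0]
finger_gap: 85.5
grip_force: 0.0
at [ 475.8 -157.1  330.9] [179.9   0.   82.1] J [-24.1  -9.1  91.4  -0.   97.7 -16.3] F [0.6 1.  1. ] gap 85.5 t 2.1
shift m [ 0.3375 -0.0929  0.0007]
rv [0.001 0.    0.   ]
rv [-0.000e+00  1.000e-03 -3.142e+00]
```

```bash
python3 -m jog '[0.06,0,0,0,0,0, 0.4,-0.09,0,0,0,0, 0.4,-0.09,0,0,0,0, 0.4,-0.09,0,0,0,0, 0.4,-0.09,0,0,0,0, 0.4,-0.09,0,0,0,0, 0.4,-0.09,0,0,0,0, 0.4,-0.09,0,0,0,0]'; python3 - <<'E'
from h import *
go((440,250,300),(np.cos(-.52),np.sin(-.52),0),(0,0,1))
E
```

```text
time: 3.1
tool_pos: [440.1, 252.2, 330.2]
tcp_rot: [-180.0, -0.0, 82.3]
ft_force: [-0.5, -1.0, -0.1]
finger_gap: 85.4
grip_force: 0.0
at [440.1 252.2 330.2] [-180.    -0.    82.3] J [24.  -8.1 90.6  0.  97.6 31.7] F [-0.5 -1.  -0.1] gap 85.4 t 3.1
shift m [-0.0022  0.0002  0.0302]
rv [-1.55  -0.303  0.303]
rv [ 0.393 -2.011 -2.009]
```

```bash
python3 -m jog '[0,0,0.03,-0.17,-0.033,0.033, 0,0,0.03,-0.34,-0.066,0.066, 0,0,0.03,-0.52,-0.1,0.1, 0,0,0.03,-0.69,-0.135,0.135, 0,0,0.03,-0.86,-0.168,0.168, 0,0,0.03,-1.03,-0.2,0.2, 0,0,0.03,-1.2,-0.235,0.235, 0,0,0.03,-1.38,-0.27,0.27]'; python3 - <<'E'
from h import *
go((440,250,300),(np.cos(-.52),np.sin(-.52),0),(0,0,1))
E
```

```text
time: 4.1
tool_pos: [427.9, 253.7, 299.6]
tcp_rot: [101.1, 1.7, 61.1]
ft_force: [12.7, 7.6, 24.9]
finger_gap: 85.4
grip_force: 0.0
at [427.9 253.7 299.6] [101.1   1.7  61.1] J [ 68.3  -2.6 120.9 -76.6  91.3 117.5] F [12.7  7.6 24.9] gap 85.4 t 4.1
shift m [0.0026 0.0029 0.012 ]
rv [-0.194 -0.012  0.031]
rv [ 0.019 -0.301 -3.096]
```

```bash
cat > kin.py <<'E'
import numpy as np
from scipy.spatial.transform import Rotation as R
from scipy.optimize import least_squares
D=[([-68.951,7.47,85.265,-.003,87.26,-4.895],[262.495,-539.572,231.328],[179.995,.003,25.944]),
([-24.1,-9.1,91.4,0,97.7,-16.3],[475.8,-157.1,330.9],[179.9,0,82.1]),
([24.,-8.1,90.6,0,97.6,31.7],[440.1,252.2,330.2],[180,0,82.3]),
([68.3,-2.6,120.9,-76.6,91.3,117.5],[427.9,253.7,299.6],[101.1,1.7,61.1])]
lo=np.array([-169.43,-51.17,1.28,-76.62,0,-152.29]);hi=np.array([169.43,129.36,143.12,256.62,156.53,152.29])
def fk(q,P):
    r0,h,a,b,e,L=P
    A=R.from_euler("ZY",[q[0],q[1]],degrees=True);B=A*R.from_euler("Y",q[2],degrees=True)
    T=B*R.from_euler("ZYZ",[q[3],q[4],q[5]+90],degrees=True)
    p=R.from_euler("Z",q[0],degrees=True).apply([r0,0,h])+A.apply([0,0,a])+B.apply([e,0,b])+T.apply([0,0,L])
    return p,T,p-T.apply([0,0,L])
def res(P): return np.concatenate([fk(q,P)[0]-p for q,p,_ in D])+0
f=least_squares(lambda P:np.r_[res(P),(P-P0)*.002],P0:=np.array([0,300,350,450,0,300.]))
P=f.x
def ik(p,T,guesses=None,n=30):
    out=[]
    rng=np.random.default_rng(0)
    for _ in range(n):
        g=rng.uniform(lo,hi)
        def c(q):
            x,t,_=fk(q,P);return np.r_[(x-p)/10,(t.inv()*T).as_rotvec()*30]
        s=least_squares(c,g,bounds=(lo,hi))
        if s.cost<1e-4 and not any(np.abs(s.x-o).max()<1 for o in out): out.append(s.x)
    return out
def ori(z,y):
    z=np.array(z,float);z/=np.linalg.norm(z);y=np.array(y,float);y-=z*(y@z);y/=np.linalg.norm(y);return R.from_matrix(np.c_[np.cross(y,z),y,z])
if __name__=="__main__":
    print(P.round(1),res(P).round(1))
    for q,p,t in D: print(np.degrees((fk(q,P)[1].inv()*R.from_euler("xyz",t,degrees=True)).magnitude()).round(1))
    for yaw in(-60,-45,-30,-15,-6,10):
        u=np.array([np.cos(np.radians(yaw)),np.sin(np.radians(yaw)),0])
        p=np.array([492,206,82])+30*u
        for s in(1,-1):
            for q in ik(p,ori(u,(0,0,s)),n=14): print(yaw,s,q.round(0),"wrist",fk(q,P)[2].round(0))
E
python3 kin.py
```

```text
[ 61.6 282.  387.3 490.9  88.8 314.3] [-47.7 -18.6   8.3 -20.6 -46.5  -3.   21.  -46.9  -3.    1.5  -1.2  -2.3]
0.0
0.1
0.1
0.1
-60 1 [ 52.  50.  95. -72. 103. 146.] wrist [350. 452.  82.]
-60 -1 [ 52.  50.  95. -72. 103. -34.] wrist [350. 452.  82.]
-15 -1 [ 52.  40. 125. 248.  84. -14.] wrist [217. 280.  82.]
-6 -1 [ 48.  40. 129. 235.  84.  -9.] wrist [209. 236.  82.]
10 -1 [ 36.  40. 135. 207.  86.  -2.] wrist [212. 157.  82.]
```

```bash
cat > p.py <<'E'
s=open('kin.py').read()
s=s.replace("r0,h,a,b,e,L=P","r0,h,a,b,e,L,d,k,m=P")
s=s.replace("[r0,0,h])","[r0,d,h])").replace("+T.apply([0,0,L])\n","+T.apply([0,0,L])+(B*R.from_euler('ZY',[q[3],q[4]],degrees=True)).apply([k,m,0])\n")
s=s.replace("0,300.])","0,300.,0,0,0])")
open('kin.py','w').write(s)
E
python3 p.py; python3 kin.py
```

```text
[ 44.3 308.9 368.  554.1  61.9 354.2  36.3  44.9  14.9] [-0.  -0.   0.   0.3  0.2  0.1 -0.1 -0.3 -0.1 -0.  -0.   0. ]
0.0
0.1
0.1
0.1
-60 1 [ 51.  52.  90. -73. 103. 145.] wrist [330. 487.  82.]
-60 -1 [ 51.  52.  90. -73. 103. -35.] wrist [330. 487.  82.]
-15 -1 [ 54.  39. 125. 249.  85. -14.] wrist [179. 290.  82.]
-6 -1 [ 50.  39. 131. 236.  84.  -8.] wrist [170. 240.  82.]
10 -1 [ 35.  39. 139. 205.  88.  -1.] wrist [173. 150.  82.]
```

```bash
cat > srch.py <<'E'
from kin import *
by=np.radians(-6.4);sy=np.radians(-7.6)
bx=np.array([np.cos(by),np.sin(by),0]);byv=np.array([-bx[1],bx[0],0])
sx=np.array([np.cos(sy),np.sin(sy),0]);syv=np.array([-sx[1],sx[0],0]);ez=np.array([0,0,1.])
E0=np.array([492.2,206.1,82]); F=np.array([612.1,179.7,70])
def pair(al,s,t,depth):
    a=np.radians(al)
    u=np.cos(a)*bx+np.sin(a)*byv
    p=E0+t*byv+depth*u
    # tcp in board coords rel. to front-edge middle: (depth cos a, t+depth sin a)
    X=depth*np.cos(a);Y=t+depth*np.sin(a)
    z2=-np.cos(a)*ez+np.sin(a)*syv
    p2=F-11*sx+(110-X)*ez+Y*syv
    return p,ori(u,s*ez),p2,ori(z2,s*sx)
if __name__=="__main__":
    for s in(1,-1):
      for al in(-35,-28,-20,-12,0,15,25,35):
        for t in(-40,0,35):
            p,T,p2,T2=pair(al,s,t,28)
            A=ik(p,T,n=6)
            if not A: continue
            Bq=ik(p2+[0,0,5],T2,n=6)
            print(s,al,t,[x.round(0).tolist() for x in A],"REL",[x.round(0).tolist() for x in Bq])
E
time python3 srch.py
```

```text
-1 -12 -40 [[52.0, 39.0, 128.0, 250.0, 85.0, -13.0]] REL []
-1 -12 0 [[55.0, 40.0, 123.0, 254.0, 85.0, -16.0]] REL []
-1 -12 35 [[57.0, 41.0, 119.0, 256.0, 85.0, -20.0]] REL [[20.0, 22.0, 77.0, -11.0, 87.0, -151.0]]
-1 0 -40 [[46.0, 39.0, 135.0, 232.0, 86.0, -5.0]] REL []
-1 0 0 [[51.0, 39.0, 131.0, 237.0, 84.0, -9.0]] REL []
-1 0 35 [[54.0, 39.0, 127.0, 241.0, 83.0, -12.0]] REL []
-1 15 -40 [[29.0, 40.0, 141.0, 200.0, 91.0, 1.0]] REL []
-1 15 0 [[37.0, 39.0, 138.0, 209.0, 88.0, -1.0]] REL []
-1 15 35 [[43.0, 39.0, 136.0, 215.0, 85.0, -3.0]] REL []
-1 25 -40 [[13.0, 41.0, 143.0, 174.0, 94.0, -0.0]] REL []
-1 25 0 [[23.0, 40.0, 141.0, 185.0, 91.0, 0.0]] REL []
-1 25 35 [[31.0, 39.0, 139.0, 192.0, 88.0, -0.0]] REL []
-1 35 -40 [[-4.0, 41.0, 142.0, 148.0, 93.0, -2.0]] REL []
-1 35 0 [[8.0, 40.0, 141.0, 159.0, 91.0, -1.0]] REL []
-1 35 35 [[16.0, 40.0, 140.0, 168.0, 90.0, 0.0]] REL []
real	0m21.582s
user	0m21.898s
sys	0m0.191s
```

```bash
cat > tilt.py <<'E'
from srch import *
def tp(th,al,s,t,depth,tool=None):
    """board tilted th, pressed on the stop; tool in plane tilt 'tool' (default th)"""
    a=np.radians(al);h=np.radians(th);g=np.radians(th if tool is None else tool)
    mid=F+(-11*np.sin(h)-110*np.cos(h))*sx+(110*np.sin(h)+11*np.cos(h))*ez
    ux=np.cos(g)*sx-np.sin(g)*ez; n=np.sin(g)*sx+np.cos(g)*ez
    z=np.cos(a)*ux+np.sin(a)*syv
    return mid+t*syv+depth*z,ori(z,s*n)
if __name__=="__main__":
    for th in(0,15,30,45,60,90):
        print("th",th)
        for al in(-30,-20,-10,0,10,20,30):
            A=ik(*tp(th if th<60 else th,al,1,0,28),n=5)
            print(al,[x.round(0).tolist() for x in A])
    print("tool tilt at th=0")
    for tl in(20,30,40,50):
        for al in(-30,-15,0,15): print(tl,al,[x.round(0).tolist() for x in ik(*tp(0,al,1,0,25,tl),n=5)])
E
python3 tilt.py
```

```text
th 0
-30 []
-20 []
-10 []
0 []
10 []
20 []
30 []
th 15
-30 []
-20 []
-10 []
0 [[49.0, 9.0, 141.0, 248.0, 61.0, 151.0]]
10 []
20 []
30 []
th 30
-30 [[49.0, 15.0, 114.0, -69.0, 74.0, 111.0]]
-20 [[49.0, 6.0, 123.0, -73.0, 65.0, 112.0]]
-10 []
0 []
10 []
20 []
30 []
th 45
-30 [[43.0, 10.0, 109.0, -56.0, 73.0, 87.0]]
-20 [[42.0, -0.0, 117.0, -54.0, 63.0, 84.0]]
-10 [[38.0, -11.0, 124.0, -51.0, 53.0, 78.0]]
0 [[33.0, -22.0, 131.0, -43.0, 42.0, 66.0]]
10 [[23.0, -32.0, 137.0, -23.0, 32.0, 42.0]]
20 [[9.0, -37.0, 142.0, 17.0, 28.0, -4.0]]
30 []
th 60
-30 [[37.0, 11.0, 100.0, -43.0, 77.0, 65.0]]
-20 [[34.0, 2.0, 106.0, -38.0, 68.0, 60.0]]
-10 [[29.0, -6.0, 112.0, -30.0, 59.0, 52.0]]
0 [[23.0, -14.0, 118.0, -19.0, 52.0, 39.0]]
10 [[15.0, -20.0, 123.0, -2.0, 46.0, 21.0]]
20 [[6.0, -22.0, 127.0, 19.0, 44.0, -2.0]]
30 [[-3.0, -21.0, 129.0, 40.0, 47.0, -25.0]]
th 90
-30 [[25.0, 29.0, 73.0, -25.0, 95.0, 34.0]]
-20 [[21.0, 24.0, 77.0, -17.0, 89.0, 30.0]]
-10 [[17.0, 19.0, 81.0, -9.0, 84.0, 26.0]]
0 [[12.0, 14.0, 86.0, 0.0, 80.0, 20.0]]
10 [[7.0, 11.0, 90.0, 10.0, 76.0, 12.0]]
20 [[2.0, 10.0, 94.0, 21.0, 74.0, 4.0]]
30 [[-4.0, 10.0, 97.0, 31.0, 74.0, -5.0]]
tool tilt at th=0
20 -30 []
20 -15 []
20 0 [[49.0, 9.0, 141.0, 251.0, 56.0, 149.0]]
20 15 []
30 -30 [[51.0, 22.0, 114.0, -70.0, 73.0, 118.0]]
30 -15 []
30 0 []
30 15 []
40 -30 [[48.0, 18.0, 113.0, -62.0, 70.0, 104.0]]
40 -15 [[46.0, 3.0, 126.0, -66.0, 55.0, 103.0]]
40 0 [[40.0, -13.0, 138.0, -68.0, 38.0, 98.0]]
40 15 []
50 -30 [[44.0, 16.0, 110.0, -53.0, 70.0, 89.0]]
50 -15 [[41.0, 0.0, 122.0, -51.0, 55.0, 84.0]]
50 0 [[34.0, -15.0, 133.0, -43.0, 38.0, 70.0]]
50 15 [[16.0, -29.0, 142.0, -2.0, 25.0, 20.0]]
```

```bash
cat > hook.py <<'E'
from tilt import *
a=np.radians(-15);ux=(sx-ez)*.7071;n=(sx+ez)*.7071;zt=np.cos(a)*ux+np.sin(a)*syv;T=ori(zt,n)
C=np.array([492.2,206.1,70])
ins=C+41*zt+48.5*n; pre=ins-80*zt
if __name__=="__main__":
    from h import go
    print(zt.round(3),n.round(3),ins.round(1),pre.round(1))
    for p in(pre,ins,ins+17*sx+85*ez): print([x.round(0).tolist() for x in ik(p,T,n=6)])
    go(pre,zt,n)
E
python3 hook.py
```

```text
[ 0.643 -0.347 -0.683] [ 0.701 -0.094  0.707] [552.5 187.3  76.3] [501.1 215.1 130.9]
[[47.0, -6.0, 121.0, -53.0, 62.0, 86.0]]
[[41.0, 3.0, 120.0, -58.0, 54.0, 90.0]]
[[39.0, -5.0, 117.0, -52.0, 59.0, 77.0]]
at [427.9 253.7 299.6] [101.1   1.7  61.1] J [ 68.3  -2.6 120.9 -76.6  91.3 117.5] F [12.7  7.6 24.9] gap 85.4 t 4.1
shift m [ 0.0066 -0.1494  0.1137]
rv [ 0.551  0.093 -0.225]
rv [ 0.135 -0.797  2.806]
```

```bash
python3 -m jog '[0,0,0.02,0.14,0.023,-0.056, 0,-0.03,0.04,0.28,0.046,-0.112, 0,-0.06,0.07,0.42,0.07,-0.17, 0.007,-0.1,0.1,0.55,0.093,-0.225, 0.007,-0.11,0.1,0.55,0.093,-0.225, 0.007,-0.11,0.1,0.55,0.093,-0.225]'; python3 - <<'E'
from hook import *
from h import go
go(pre,zt,n)
E
```

```text
time: 4.85
tool_pos: [496.4, 218.6, 171.1]
tcp_rot: [134.1, 10.8, 71.7]
ft_force: [-0.8, -0.0, 0.8]
finger_gap: 85.1
grip_force: 0.0
at [496.4 218.6 171.1] [134.1  10.8  71.7] J [ 46.   -9.3 121.  -51.3  64.4  81.5] F [-0.8 -0.   0.8] gap 85.1 t 4.85
shift m [ 0.0058 -0.0247  0.0316]
rv [-0.002  0.003  0.004]
rv [-5.000e-03 -3.000e-03 -3.138e+00]
```

```bash
python3 -m jog '[0.006,-0.025,0.02,0,0,0.004, 0.006,-0.025,0.045,0,0,0.004, 0.006,-0.025,0.07,0,0,0.004, 0.006,-0.025,0.09,0,0,0.004, 0.006,-0.025,0.111,0,0,0.004, 0.006,-0.025,0.111,0,0,0.004]'; python3 - <<'E'
from hook import *
from h import go,r,save,cv2
go(ins,zt,n)
s=r.snapshot("side");t=r.snapshot("top")
c3=cv2.resize(s["pixels"][150:310,200:400],(500,400),interpolation=cv2.INTER_CUBIC)
c1=cv2.resize(t["pixels"][150:250,200:275],(300,400),interpolation=cv2.INTER_CUBIC)
cv2.imwrite("pics/ins.png",np.hstack([c3,c1])[:,:,::-1])
E
```

```text
time: 5.6
tool_pos: [551.6, 189.4, 76.6]
tcp_rot: [134.1, 10.7, 71.7]
ft_force: [0.3, -0.6, 0.3]
finger_gap: 85.2
grip_force: 0.0
at [551.6 189.4  76.6] [134.1  10.7  71.7] J [ 38.3   3.2 120.8 -58.8  51.6  88.9] F [ 0.3 -0.6  0.3] gap 85.2 t 5.6
shift m [-0.0016  0.0006  0.0016]
rv [-0.002  0.001  0.002]
rv [-1.000e-03 -2.000e-03 -3.139e+00]
```

View pics/ins.png

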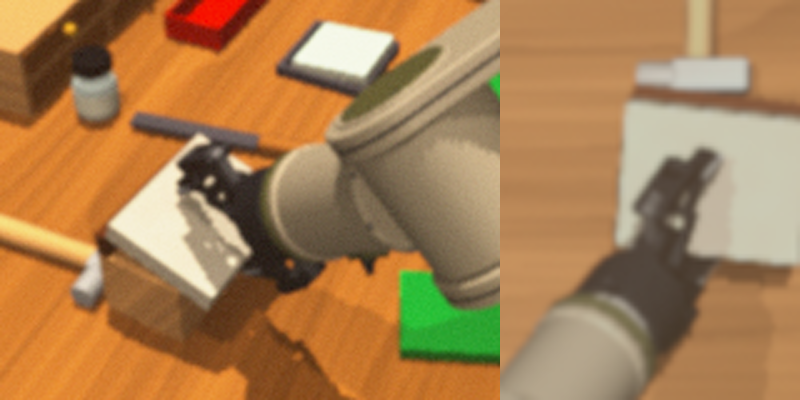

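```bash
python3 -m jog '[-0.0018,0.007,-0.0068,0,0,0, -0.003,0.017,-0.011,0,0,0, -0.003,0.0283,-0.011,0,0,0, -0.005,0.0375,-0.0184,0,0,0, -0.007,0.05,-0.0266,0,0,0, -0.007,0.05,-0.0266,0,0,0]'; python3 - <<'E'
from h import *
s=r.snapshot("side");t=r.snapshot("top")
c3=cv2.resize(s["pixels"][150:310,200:400],(500,400),interpolation=cv2.INTER_CUBIC)
c1=cv2.resize(t["pixels"][150:250,200:275],(300,400),interpolation=cv2.INTER_CUBIC)
cv2.imwrite("pics/lift.png",np.hstack([c3,c1])[:,:,::-1])
E
```

```text
time: 6.45
tool_pos: [569.5, 188.0, 134.4]
tcp_rot: [134.0, 10.4, 71.6]
ft_force: [-0.5, 0.5, -1.5]
finger_gap: 85.4
grip_force: 0.7
```

View pics/lift.png

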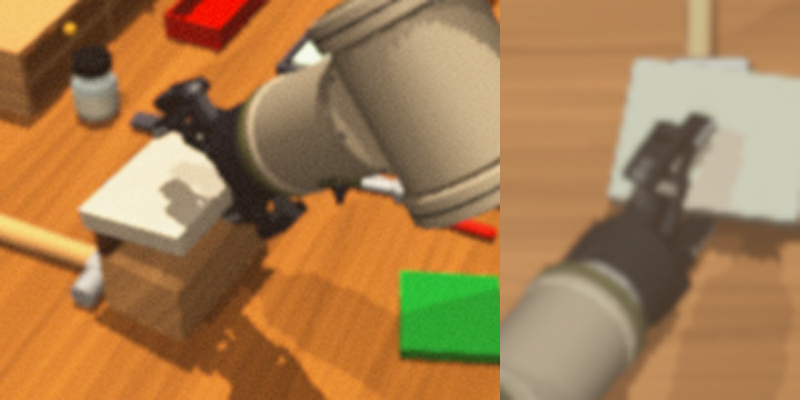

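```bash
cat > bp.py <<'E'
from h import *
def show():
  for nme in("side","top"):
    s=r.snapshot(nme);W=cloud(s);C=s["pixels"].astype(int)
    m=(W[...,0]>460)&(W[...,0]<700)&(W[...,1]>100)&(W[...,1]<300)&(W[...,2]>78)&(W[...,2]<260)&(C.max(2)-C.min(2)<60)&(C.min(2)>130)
    m=cv2.erode(m.astype(np.uint8),np.ones((3,3)))>0
    p=W[m]
    for it in range(4):
        c=p.mean(0);nn=np.linalg.svd(p-c)[2][2];nn*=np.sign(nn[2]);d=(p-c)@nn;p=p[np.abs(d)<max(4,2*d.std())]
    sx=np.array([.991,-.132]);print(nme,len(p),c.round(1),"n",nn.round(3),"tilt",np.degrees(np.arctan2(np.hypot(*nn[:2]),nn[2])).round(1))
    l=(p[:,:2]-[575,184.8])@sx;y=(p[:,:2]-[575,184.8])@[.132,.991]
    print(" stepx",np.percentile(l,[1,99]).round(0)," stepy",np.percentile(y,[1,99]).round(0)," z at ends",p[l<np.percentile(l,4),2].mean().round(0),p[l>np.percentile(l,96),2].mean().round(0))
    q=cv2.minAreaRect(p[:,:2].astype(np.float32));print(" ",np.round(q[0],1),np.round(q[1],1),round(q[2],1))
show()
E
python3 bp.py
```

```text
side 925 [594.8 207.2 124.4] n [ 0.166 -0.021  0.986] tilt 9.6
 stepx [-40.  56.]  stepy [-38.  73.]  z at ends 133.0 118.0
  [583.7 198.8] [117.9 100.5] 81.8
top 968 [588.8 175.8 124.5] n [ 0.159 -0.024  0.987] tilt 9.2
 stepx [-40.  59.]  stepy [-63.  69.]  z at ends 133.0 117.0
  [584.9 187.2] [135.2 101.7] 81.8
```

```bash
python3 -m jog '[0.0014,-0.0054,0.0052,0,0,0, 0.0028,-0.0108,0.0104,0,0,0, 0.0042,-0.0162,0.0156,0,0,0, 0.0056,-0.0216,0.0208,0,0,0, 0.007,-0.027,0.026,0,0,0, 0.0084,-0.0325,0.0314,0,0,0, 0.0084,-0.0325,0.0314,0,0,0, 0.0084,-0.0325,0.0314,0,0,0]'; python3 bp.py
```

```text
time: 7.65
tool_pos: [568.3, 187.5, 86.2]
tcp_rot: [134.1, 10.5, 71.7]
ft_force: [0.5, 0.3, 0.9]
finger_gap: 85.7
grip_force: 0.0
side 840 [592.1 224.3 111.1] n [-0.323  0.048  0.945] tilt 19.1
 stepx [-45.  48.]  stepy [-12.  73.]  z at ends 92.0 123.0
  [576.2 192.1] [132.  97.] 81.9
top 971 [584.5 178.1 111.2] n [-0.322  0.047  0.945] tilt 19.0
 stepx [-45.  52.]  stepy [-62.  70.]  z at ends 91.0 124.0
  [579.1 188.3] [134.6  99.3] 81.4
```

```bash
python3 -m jog '[0,0,-0.03,0,0,0, 0,0,-0.07,0,0,0, 0,0,-0.11,0,0,0, 0,0.03,-0.15,0.1,0,0, 0,0.06,-0.16,0.1,0,0, 0,0.06,-0.16,0.1,0,0]' -1; python3 - <<'E'
from srch import *
from h import go
O=np.array([575,184.8,0])
go(O+40*sx+8*syv+200*ez,-ez,syv)
E
```

```text
time: 8.5
tool_pos: [509.5, 238.5, 242.4]
tcp_rot: [139.6, 10.2, 71.6]
ft_force: [0.8, 0.3, 0.4]
finger_gap: 0.2
grip_force: 0.0
at [509.5 238.5 242.4] [139.6  10.2  71.6] J [ 43.8 -10.2 111.2 -42.2  71.2  69.8] F [0.8 0.3 0.4] gap 0.2 t 8.5
shift m [-0.0073  0.0603  0.1095]
rv [ 0.356  0.731 -1.611]
rv [ 0.708 -0.345  1.38 ]
```

```bash
python3 -m jog '[0,0,0,0.08,-0.039,0.156, 0,0,0,0.16,-0.078,0.312, 0,0,0,0.24,-0.117,0.468, 0,0,0,0.32,-0.156,0.624, 0,0,0,0.4,-0.195,0.78, 0,0,0,0.48,-0.234,0.936, 0,0,0,0.56,-0.273,1.092, 0,0,0,0.64,-0.31,1.25]'; python3 - <<'E'
from srch import *
from h import go
O=np.array([575,184.8,0])
go(O+95*sx+8*syv+180*ez,-ez,-syv)
E
```

```text
time: 9.5
tool_pos: [506.9, 237.1, 236.4]
tcp_rot: [175.9, -1.3, -0.3]
ft_force: [-0.0, -0.1, -0.3]
finger_gap: -0.1
grip_force: 0.0
at [506.9 237.1 236.4] [175.9  -1.3  -0.3] J [ 22.6   1.9  90.8  -4.3  87.8 113.2] F [-0.  -0.1 -0.3] gap -0.1 t 9.5
shift m [0.1624 0.0516 0.0638]
rv [ 0.07  -0.026  0.126]
rv [ 0.04   0.106 -3.014]
```

```bash
python3 -m jog '[0.05,0.015,0.01,0.035,-0.013,0.06, 0.1,0.03,0.02,0.07,-0.026,0.126, 0.162,0.052,0.04,0.07,-0.026,0.126, 0.162,0.052,0.064,0.07,-0.026,0.126, 0.162,0.052,0.064,0.07,-0.026,0.126, 0.162,0.052,0.064,0.07,-0.026,0.126]'; python3 - <<'E'
from srch import *
from h import go
O=np.array([575,184.8,0])
go(O+85*sx+8*syv+101*ez,-ez,-syv)
go(O+49*sx+8*syv+101*ez,-ez,-syv)
E
```

```text
time: 10.25
tool_pos: [670.2, 181.2, 182.2]
tcp_rot: [179.9, -0.2, -7.3]
ft_force: [0.7, 0.4, 0.4]
finger_gap: 0.3
grip_force: 0.0
at [670.2 181.2 182.2] [179.9  -0.2  -7.3] J [ 1.100e+01  2.330e+01  7.180e+01 -1.000e-01  8.480e+01  1.082e+02] F [0.7 0.4 0.4] gap 0.3 t 10.25
shift m [-0.0102  0.0008  0.0811]
rv [ 0.002 -0.003  0.006]
rv [ 5.000e-03  2.000e-03 -3.136e+00]
at [670.2 181.2 182.2] [179.9  -0.2  -7.3] J [ 1.100e+01  2.330e+01  7.180e+01 -1.000e-01  8.480e+01  1.082e+02] F [0.7 0.4 0.4] gap 0.3 t 10.25
shift m [-0.0462  0.0006  0.081 ]
rv [ 0.002 -0.003  0.006]
rv [ 5.000e-03  2.000e-03 -3.136e+00]
```

```bash
python3 -m jog '[-0.005,0.001,0.05,0,0,0, -0.008,0.001,0.081,0,0,0, -0.015,0.001,0.081,0,0,0, -0.022,0.001,0.081,0,0,0, -0.03,0.001,0.081,0,0,0, -0.037,0.001,0.081,0,0,0, -0.044,0.001,0.081,0,0,0, -0.047,0.001,0.081,0,0,0]'; python3 bp.py
```

```text
time: 11.25
tool_pos: [624.1, 185.5, 100.8]
tcp_rot: [179.9, -0.2, -7.3]
ft_force: [0.1, -0.8, -0.6]
finger_gap: 0.1
grip_force: 0.3
side 943 [544.5 173.4  97.4] n [-0.328  0.046  0.944] tilt 19.3
 stepx [-68.  23.]  stepy [-58.  70.]  z at ends 84.0 115.0
  [555.3 194.5] [134.4  96.5] 82.1
top 247 [545.6 191.8  97.2] n [-0.305  0.052  0.951] tilt 18.0
 stepx [-67.  27.]  stepy [-62.  67.]  z at ends 85.0 116.0
  [544.8 182. ] [ 64.2 158.9] 36.3
```

```bash
python3 -m jog '[-0.006,0,0,0,0,0, -0.012,0,0,0,0,0, -0.012,0,0,0,0,0, 0.02,0,-0.04,0,0,0, 0.03,0,-0.1,0,0,0, 0.03,0,-0.14,0,0,0, 0.03,0,-0.14,0,0,0]'; python3 bp.py; python3 m2.py | head -2
```

```text
time: 12.22
tool_pos: [656.4, 182.3, 246.6]
tcp_rot: [-179.9, -0.7, -7.3]
ft_force: [-0.2, 1.0, -0.8]
finger_gap: -0.5
grip_force: 0.0
side 1235 [548.5 180.3  92.8] n [0.002 0.004 1.   ] tilt 0.2
 stepx [-75.  27.]  stepy [-59.  72.]  z at ends 93.0 93.0
  [552.5 194.2] [136.5 104.9] 82.3
top 226 [575.4 191.5  93.4] n [0.018 0.001 1.   ] tilt 1.0
 stepx [-44.  28.]  stepy [-63.  68.]  z at ends 93.0 93.0
  [578.  191.4] [ 56.4 146.6] 10.4
top (((570.90234375, 189.22659301757812), (67.55741882324219, 145.80947875976562), 0.4433419108390808), np.float64(92.80868789426205))
side (((551.6063842773438, 194.239501953125), (139.22715759277344, 108.44051361083984), 83.14237213134766), np.float64(92.73596546589934))
```

```bash
cat > p2.py <<'E'
s=open('kin.py').read()
s=s.replace("[101.1,1.7,61.1])]","""[101.1,1.7,61.1]),
([46.,-9.3,121,-51.3,64.4,81.5],[496.4,218.6,171.1],[134.1,10.8,71.7]),
([38.3,3.2,120.8,-58.8,51.6,88.9],[551.6,189.4,76.6],[134.1,10.7,71.7]),
([43.8,-10.2,111.2,-42.2,71.2,69.8],[509.5,238.5,242.4],[139.6,10.2,71.6]),
([22.6,1.9,90.8,-4.3,87.8,113.2],[506.9,237.1,236.4],[175.9,-1.3,-.3]),
([11.,23.3,71.8,-.1,84.8,108.2],[670.2,181.2,182.2],[179.9,-.2,-7.3])]""")
open('kin.py','w').write(s)
s=open('srch.py').read()
s=s.replace("E0=np.array([492.2,206.1,82])","by=np.radians(-7);bx=np.array([np.cos(by),np.sin(by),0]);byv=np.array([-bx[1],bx[0],0]);E0=np.array([551.5,194.5,81])-55*bx")
open('srch.py','w').write(s)
E
python3 p2.py; cat > s2.py <<'E'
from srch import *
print(P.round(1),np.abs(res(P)).max().round(2))
for al in(-12,-6,0,8):
    p,T,_,_=pair(al,-1,0,30)
    print("grasp",al,p.round(0),[x.round(0).tolist() for x in ik(p,T,n=8)],"pre",[x.round(0).tolist() for x in ik(p-T.apply([0,0,70]),T,n=8)])
    for ps in(-8,-13,-18,-23):
        for th in(90,80):
            w=np.radians(ps);X=np.array([np.cos(w),np.sin(w),0]);Y=np.array([-X[1],X[0],0]);a=np.radians(al);h=np.radians(th)
            ux=np.cos(h)*X-np.sin(h)*ez;n=np.sin(h)*X+np.cos(h)*ez
            z=np.cos(a)*ux+np.sin(a)*Y
            p2=np.array([575,184.8,70])-11*X*0+(110)*ez+30*z
            print("   ",ps,th,[x.round(0).tolist() for x in ik(p2,ori(z,-n),n=8)])
E
python3 s2.py
```

```text
[-6.000e-01  3.186e+02  3.689e+02  5.534e+02  6.160e+01  3.648e+02
  5.100e+01 -8.000e-01  1.000e-01] 0.48
grasp -12 [525. 191.  81.] [[52.0, 35.0, 124.0, 252.0, 83.0, -20.0]] pre []
    -8 90 [[19.0, 16.0, 85.0, -11.0, 85.0, -152.0]]
    -8 80 [[21.0, 9.0, 93.0, -16.0, 75.0, -146.0]]
    -13 90 [[19.0, 17.0, 84.0, -10.0, 86.0, -147.0]]
    -13 80 [[21.0, 11.0, 92.0, -16.0, 77.0, -141.0]]
    -18 90 [[18.0, 18.0, 83.0, -10.0, 87.0, -143.0]]
    -18 80 [[21.0, 12.0, 90.0, -16.0, 78.0, -136.0]]
    -23 90 [[18.0, 18.0, 82.0, -9.0, 88.0, -138.0]]
    -23 80 [[21.0, 13.0, 89.0, -16.0, 80.0, -131.0]]
grasp -6 [526. 194.  81.] [[49.0, 34.0, 128.0, 243.0, 81.0, -17.0]] pre [[61.0, 33.0, 130.0, 255.0, 85.0, -17.0]]
    -8 90 []
    -8 80 [[18.0, 6.0, 96.0, -10.0, 72.0, -150.0]]
    -13 90 [[16.0, 14.0, 87.0, -5.0, 82.0, -150.0]]
    -13 80 [[19.0, 7.0, 95.0, -11.0, 73.0, -145.0]]
    -18 90 [[16.0, 14.0, 86.0, -5.0, 83.0, -145.0]]
    -18 80 [[19.0, 8.0, 94.0, -11.0, 74.0, -140.0]]
    -23 90 [[16.0, 15.0, 86.0, -5.0, 83.0, -141.0]]
    -23 80 [[19.0, 9.0, 93.0, -12.0, 75.0, -135.0]]
grasp 0
[... 160 characters left out ...]
]
    -8 80 []
    -13 90 []
    -13 80 [[16.0, 4.0, 98.0, -5.0, 69.0, -150.0]]
    -18 90 [[13.0, 11.0, 90.0, 0.0, 79.0, -149.0]]
    -18 80 [[16.0, 4.0, 98.0, -6.0, 70.0, -144.0]]
    -23 90 [[13.0, 11.0, 90.0, -0.0, 79.0, -144.0]]
    -23 80 [[16.0, 5.0, 97.0, -7.0, 70.0, -139.0]]
grasp 8 [527. 202.  81.] [[39.0, 31.0, 137.0, 218.0, 80.0, -8.0], [-118.0, 123.0, 137.0, 84.0, 61.0, -79.0]] pre [[51.0, 30.0, 141.0, 230.0, 84.0, -7.0], [-102.0, 112.0, 141.0, 86.0, 78.0, -73.0]]
    -8 90 []
    -8 80 []
    -13 90 []
    -13 80 []
    -18 90 []
    -18 80 [[12.0, 0.0, 102.0, 2.0, 65.0, -152.0]]
    -23 90 [[9.0, 7.0, 95.0, 7.0, 74.0, -149.0]]
    -23 80 [[13.0, 0.0, 103.0, 1.0, 65.0, -145.0]]
```

```bash
cat > wp.py <<'E'
from srch import *
def rows(q0,q1,n,show=True):
    p0,T0,_=fk(q0,P);out=[]
    pp,TT=p0,T0
    for i in range(1,n+1):
        q=np.array(q0)+(np.array(q1)-q0)*i/n
        p,T,w=fk(q,P);out.append(np.r_[T0.inv().apply(p-p0)/1000,(T0.inv()*T).as_rotvec()])
        mx=(np.linalg.norm(p-pp),np.degrees((TT.inv()*T).magnitude()));pp,TT=p,T
    print("end tcp",p.round(0),"z",T.as_matrix()[:,2].round(2),"wrist",w.round(0),"lastrow",np.round(mx,1))
    print(",".join("%g"%round(v,3) for o in out for v in o))
E
python3 - <<'E'
from wp import *
from h import r
q0=r.sense()["joint_pos"];print(np.round(q0,1))
gT=pair(-4,-1,0,30)
g=ik(gT[0],gT[1],n=8);pre=ik(gT[0]-gT[1].apply([0,0,60]),gT[1],n=10);hi_=ik(gT[0]-gT[1].apply([0,0,60])+[0,0,160],gT[1],n=10)
print([x.round(1).tolist() for x in g],[x.round(1).tolist() for x in pre],[x.round(1).tolist() for x in hi_])
q=[q0,[30,-15,105,0,80,60],[30,-15,105,70,80,30],[35,-10,110,130,75,10],[45,-5,115,180,70,0]]
for a,b in zip(q,q[1:]): rows(a,b,8)
E
```

```text
[ 1.130e+01  1.940e+01  7.070e+01 -1.000e-01  8.990e+01  1.086e+02]
[[48.2, 33.0, 129.3, 240.4, 81.1, -15.3]] [[58.5, 32.3, 131.4, 250.3, 84.4, -15.3]] []
end tcp [426. 305. 254.] z [ 0.15  0.09 -0.98] wrist [371. 273. 613.] lastrow [30.7  8.5]
-0.029,-0.019,-0.009,0.007,0.021,-0.147,-0.058,-0.035,-0.015,0.012,0.042,-0.294,-0.088,-0.05,-0.02,0.016,0.064,-0.44,-0.119,-0.062,-0.023,0.018,0.087,-0.587,-0.15,-0.073,-0.024,0.02,0.11,-0.733,-0.18,-0.082,-0.023,0.019,0.134,-0.879,-0.211,-0.088,-0.02,0.018,0.159,-1.025,-0.241,-0.093,-0.016,0.014,0.185,-1.171
end tcp [257. 597. 491.] z [-0.31  0.89 -0.34] wrist [371. 273. 613.] lastrow [54.8  8.9]
0.028,-0.047,-0.004,0.128,0.079,-0.039,0.056,-0.092,-0.016,0.25,0.167,-0.077,0.085,-0.134,-0.036,0.367,0.263,-0.113,0.113,-0.173,-0.064,0.477,0.366,-0.148,0.139,-0.206,-0.098,0.582,0.477,-0.179,0.164,-0.234,-0.138,0.679,0.595,-0.207,0.185,-0.256,-0.184,0.769,0.72,-0.229,0.204,-0.272,-0.233,0.851,0.851,-0.247
end tcp [310. 608. 732.] z [-0.13  0.81  0.57] wrist [356. 311. 525.] lastrow [32.5  6.9]
0.032,-0.019,0.006,0.065,0.107,-0.003,0.064,-0.036,0.006,0.123,0.217,-0.001,0.095,-0.049,0.001,0.174,0.33,0.004,0.126,-0.058,-0.009,0.217,0.444,0.013,0.154,-0.063,-0.023,0.252,0.56,0.027,0.181,-0.064,-0.042,0.279,0.677,0.045,0.205,-0.06,-0.063,0.298,0.794,0.067,0.225,-0.052,-0.088,0.309,0.911,0.094
end tcp [460. 532. 718.] z [0.45 0.45 0.77] wrist [294. 366. 438.] lastrow [28.4  5.7]
0.02,0.002,-0.001,0.005,0.094,0.035,0.038,0.007,-0.004,0.005,0.187,0.072,0.056,0.015,-0.011,-0.001,0.279,0.109,0.072,0.025,-0.021,-0.012,0.371,0.147,0.086,0.038,-0.034,-0.028,0.461,0.186,0.098,0.053,-0.05,-0.05,0.55,0.225,0.107,0.07,-0.068,-0.076,0.637,0.264,0.113,0.089,-0.089,-0.107,0.724,0.304
```

```bash
python3 -m jog '[-0.03,-0.019,-0.01,0.007,0.02,-0.15,-0.06,-0.035,-0.015,0.012,0.04,-0.3,-0.09,-0.05,-0.02,0.016,0.065,-0.44,-0.12,-0.062,-0.023,0.018,0.087,-0.59,-0.15,-0.073,-0.024,0.02,0.11,-0.73,-0.18,-0.082,-0.023,0.02,0.134,-0.88,-0.21,-0.088,-0.02,0.018,0.16,-1.02,-0.24,-0.093,-0.016,0.014,0.185,-1.17]' 1
python3 -m jog '[0.028,-0.047,-0.004,0.128,0.08,-0.04,0.056,-0.092,-0.016,0.25,0.167,-0.077,0.085,-0.134,-0.036,0.367,0.263,-0.113,0.113,-0.173,-0.064,0.477,0.366,-0.148,0.14,-0.206,-0.1,0.582,0.477,-0.18,0.164,-0.234,-0.138,0.68,0.595,-0.207,0.185,-0.256,-0.184,0.77,0.72,-0.23,0.204,-0.272,-0.233,0.85,0.85,-0.247]'
python3 - <<'E'
from wp import *
from h import r
q0=r.sense()["joint_pos"];print(np.round(q0,1))
pre=[58.5,32.3,131.4,250.3,84.4,-15.3]
m=[45,-5,115,160,75,0]
rows(q0,m,8)
for f in np.linspace(0,1,9):
    q=np.array(m)+(np.array(pre)-m)*f;p,T,w=fk(q,P)
    tips=[p+T.apply([dx,dy,-13]) for dx in(-11,11) for dy in(-57,57)]
    print(f.round(2),p.round(0),T.as_matrix()[:,2].round(2),"w",w.round(0),"tips maxx",max(t[0] for t in tips).round(0),"minz",min(t[2] for t in tips).round(0))
E
```

```text
time: 13.42
tool_pos: [425.7, 304.6, 253.7]
tcp_rot: [174.9, -8.6, 60.6]
ft_force: [0.2, 0.1, -0.5]
finger_gap: 85.7
grip_force: 0.0
time: 14.42
tool_pos: [257.4, 597.3, 491.1]
tcp_rot: [-128.8, -57.6, 53.4]
ft_force: [-0.4, -0.1, -0.4]
finger_gap: 85.4
grip_force: 0.0
[ 30.  -15.  105.   70.1  80.   30. ]
end tcp [352. 594. 717.] z [0.16 0.63 0.76] wrist [294. 366. 439.] lastrow [44.2 10. ]
0.04,-0.035,0.015,0.116,0.149,0.003,0.08,-0.063,0.019,0.214,0.305,0.018,0.119,-0.081,0.012,0.293,0.465,0.044,0.154,-0.089,-0.004,0.352,0.629,0.081,0.183,-0.085,-0.026,0.39,0.794,0.13,0.205,-0.071,-0.052,0.406,0.958,0.189,0.217,-0.045,-0.08,0.4,1.118,0.259,0.219,-0.011,-0.108,0.37,1.273,0.339
0.0 [352. 594. 717.] [0.16 0.63 0.76] w [294. 366. 439.] tips maxx 395.0 minz 672.0
0.12 [404. 581. 657.] [0.34 0.57 0.75] w [282. 373. 383.] tips maxx 440.0 minz 609.0
0.25 [451. 560. 582.] [0.51 0.51 0.69] w [265. 375. 330.] tips maxx 481.0 minz 532.0
0.38 [489. 530. 497.] [0.67 0.44 0.6 ] w [244. 371. 278.] tips maxx 511.0 minz 443.0
0.5 [514. 488. 405.] [0.81 0.35 0.48] w [220. 362. 231.] tips maxx 529.0 minz 348.0
0.62 [525. 435. 312.] [0.91 0.24 0.34] w [194. 348. 186.] tips maxx 532.0 minz 253.0
0.75 [521. 369. 223.] [0.97 0.11 0.21] w [167. 328. 146.] tips maxx 520.0 minz 164.0
0.88 [501. 292. 144.] [ 1.   -0.03  0.09] w [138. 304. 111.] tips maxx 494.0 minz 86.0
1.0 [467. 206.  81.] [ 0.98 -0.19  0.  ] w [109. 276.  81.] tips maxx 457.0 minz 24.0
```

```bash
python3 -m jog '[0.04,-0.035,0.015,0.116,0.149,0.003,0.08,-0.063,0.019,0.214,0.305,0.018,0.119,-0.081,0.012,0.293,0.465,0.044,0.154,-0.089,-0.004,0.352,0.63,0.08,0.183,-0.085,-0.026,0.39,0.794,0.13,0.205,-0.071,-0.052,0.406,0.958,0.19,0.217,-0.045,-0.08,0.4,1.118,0.26,0.22,-0.011,-0.108,0.37,1.273,0.34]'
python3 - <<'E'
from wp import *
from h import r
q0=r.sense()["joint_pos"];print(np.round(q0,1))
pre=np.array([58.5,32.3,131.4,250.3,84.4,-15.3])
h=(q0+pre)/2
rows(q0,h,8);rows(h,pre,8)
E
```

```text
time: 15.42
tool_pos: [352.9, 594.4, 716.1]
tcp_rot: [-36.5, -18.7, -38.0]
ft_force: [0.3, 0.1, 0.7]
finger_gap: 85.6
grip_force: 0.0
[ 45.   -5.1 115.1 160.1  74.7  -0. ]
end tcp [515. 488. 404.] z [0.81 0.35 0.48] wrist [220. 361. 230.] lastrow [52.6  5.8]
0.014,0.03,-0.021,-0.042,0.082,0.037,0.027,0.061,-0.046,-0.089,0.163,0.067,0.039,0.092,-0.075,-0.139,0.245,0.091,0.05,0.122,-0.108,-0.194,0.326,0.108,0.06,0.151,-0.145,-0.252,0.406,0.118,0.069,0.178,-0.186,-0.314,0.485,0.122,0.076,0.203,-0.23,-0.378,0.563,0.118,0.082,0.225,-0.278,-0.444,0.639,0.108
end tcp [467. 206.  81.] z [ 0.98 -0.19  0.  ] wrist [109. 276.  81.] lastrow [55.7  6.2]
0.034,0.033,-0.025,-0.058,0.082,-0.02,0.068,0.064,-0.054,-0.115,0.163,-0.047,0.103,0.091,-0.087,-0.171,0.244,-0.08,0.138,0.114,-0.123,-0.226,0.325,-0.12,0.173,0.133,-0.162,-0.278,0.404,-0.167,0.209,0.147,-0.203,-0.328,0.482,-0.22,0.244,0.155,-0.246,-0.376,0.559,-0.278,0.278,0.157,-0.29,-0.42,0.636,-0.342
```

```bash
python3 -m jog '[0.014,0.03,-0.021,-0.042,0.082,0.037,0.027,0.061,-0.046,-0.09,0.163,0.067,0.039,0.092,-0.075,-0.14,0.245,0.09,0.05,0.122,-0.108,-0.194,0.326,0.108,0.06,0.15,-0.145,-0.252,0.406,0.118,0.069,0.178,-0.186,-0.314,0.485,0.122,0.076,0.203,-0.23,-0.378,0.563,0.118,0.082,0.225,-0.278,-0.444,0.64,0.108]'
python3 -m jog '[0.034,0.033,-0.025,-0.058,0.082,-0.02,0.068,0.064,-0.054,-0.115,0.163,-0.047,0.103,0.091,-0.087,-0.171,0.244,-0.08,0.138,0.114,-0.123,-0.226,0.325,-0.12,0.173,0.133,-0.162,-0.278,0.404,-0.167,0.209,0.147,-0.203,-0.328,0.482,-0.22]'
python3 - <<'E'
from wp import *
from h import r
q0=r.sense()["joint_pos"];print(np.round(q0,1))
pre=np.array([58.5,32.3,131.4,250.3,84.4,-15.3])
rows(q0,pre,3)
E
python3 bp.py; python3 m2.py|head -2
```

```text
time: 16.42
tool_pos: [514.7, 488.1, 403.8]
tcp_rot: [-61.1, 10.1, -61.1]
ft_force: [0.6, 0.3, 0.6]
finger_gap: 85.4
grip_force: 0.0
time: 17.18
tool_pos: [502.4, 291.0, 144.2]
tcp_rot: [-84.6, 6.1, -91.3]
ft_force: [0.4, 0.6, -0.2]
finger_gap: 85.2
grip_force: 0.0
[ 56.5  27.8 129.4 238.6  83.3 -13.3]
end tcp [467. 206.  81.] z [ 0.98 -0.19  0.  ] wrist [109. 276.  81.] lastrow [36.8  4.2]
0.03,0.019,-0.011,-0.03,0.055,-0.036,0.06,0.035,-0.024,-0.058,0.11,-0.073,0.091,0.05,-0.038,-0.084,0.164,-0.113
side 1693 [556.  198.2  92.7] n [0.003 0.002 1.   ] tilt 0.2
 stepx [-74.  27.]  stepy [-58.  72.]  z at ends 93.0 92.0
  [552.7 194.1] [135.2 105.9] 82.9
top 1348 [552.7 190.2  92.9] n [ 0.006 -0.004  1.   ] tilt 0.4
 stepx [-73.  28.]  stepy [-63.  69.]  z at ends 94.0 92.0
  [553.1 190.5] [134.8 103.3] 83.0
top (((552.385009765625, 190.99139404296875), (141.0209197998047, 109.70430755615234), 82.83564758300781), np.float64(92.79456328827999))
side (((552.4874267578125, 194.20736694335938), (138.8158416748047, 110.23355865478516), 83.21760559082031), np.float64(92.65506503830109))
```

```bash
python3 -m jog '[0.03,0.019,-0.011,-0.03,0.055,-0.036,0.06,0.035,-0.024,-0.058,0.11,-0.073,0.09,0.05,-0.038,-0.084,0.164,-0.113,0.09,0.05,-0.038,-0.084,0.164,-0.113]'
python3 - <<'E'
from wp import *
from h import r,go,cv2
a=np.radians(-4);u=np.cos(a)*bx+np.sin(a)*byv
p=np.array([552.4,193,81])-55*bx+30*u
go(p,u,-ez)
s=r.snapshot("side");cv2.imwrite("pics/pre.png",cv2.resize(s["pixels"][150:330,200:440],(720,540),interpolation=cv2.INTER_CUBIC)[:,:,::-1])
E
```

```text
time: 17.88
tool_pos: [468.4, 209.8, 83.5]
tcp_rot: [-89.8, 0.2, -100.9]
ft_force: [-0.2, 1.0, -0.3]
finger_gap: 85.7
grip_force: 0.0
at [468.4 209.8  83.5] [ -89.8    0.2 -100.9] J [ 58.6  32.2 131.3 250.2  84.4 -15.3] F [-0.2  1.  -0.3] gap 85.7 t 17.875
shift m [0.0045 0.0026 0.0608]
rv [-0.003  0.003 -0.004]
rv [0.004 0.005 3.138]
```

View pics/pre.png

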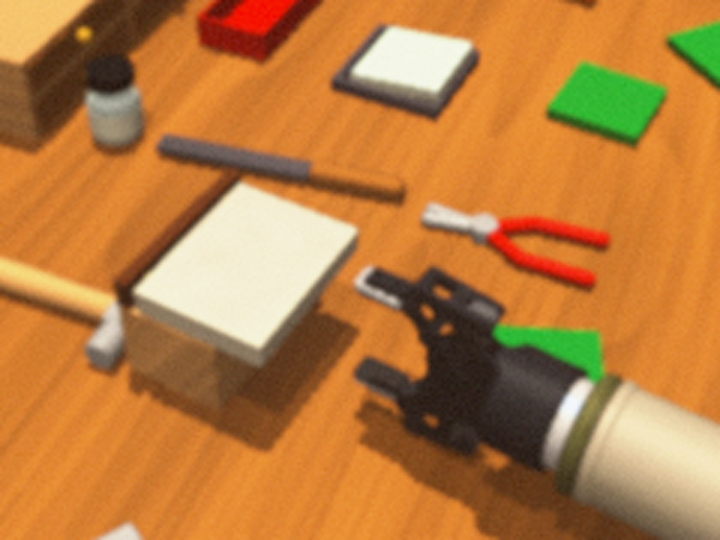

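```bash
python3 -m jog '[0.004,0.0012,0.02,-0.003,0.003,-0.004,0.004,0.0012,0.04,-0.003,0.003,-0.004,0.004,0.0012,0.061,-0.003,0.003,-0.004,0.004,0.0012,0.061,-0.003,0.003,-0.004]'
python3 -m jog '[0,0,0,0,0,0,0,0,0,0,0,0,0,0,0,0,0,0,0,0,0,0,0,0,0,0,0,0,0,0,0,0,0,0,0,0]' -1 40
```

```text
time: 18.42
tool_pos: [529.8, 195.5, 84.8]
tcp_rot: [-89.8, 0.3, -101.1]
ft_force: [-0.6, 0.3, 0.6]
finger_gap: 85.1
grip_force: 0.0
time: 19.18
tool_pos: [527.6, 194.4, 82.4]
tcp_rot: [-90.0, 0.0, -101.1]
ft_force: [-0.4, -0.7, -4.9]
finger_gap: 21.2
grip_force: 45.1
```

```bash
cat > path.py <<'E'
from wp import *
from h import r
def corners(p,T):
    # board in tool: z from -30.. wait edge at 30 behind TCP, extends to +80; thickness along y, width along x
    return np.array([p+T.apply([x,y,z]) for x in(-70,70) for y in(-11,11) for z in(-30,80)])
def track(a,b,k=9):
    for f in np.linspace(0,1,k):
        q=np.array(a)+(np.array(b)-a)*f;p,T,w=fk(q,P);c=corners(p,T)
        print(f.round(2),p.round(0),T.as_matrix()[:,2].round(2),"w",w.round(0),"board lo",c.min(0).round(0),"hi",c.max(0).round(0))
E
python3 - <<'E'
from path import *
q0=np.array(r.sense()["joint_pos"]);print(q0.round(1));p,T,_=fk(q0,P)
for dz in(40,80,120,160): print(dz,[x.round(0).tolist() for x in ik(p+[0,0,dz],T,n=6)])
track(q0,[45,0,118,185,72,-40])
E
```

```text
[ 47.9  32.8 129.5 240.2  80.9 -15.3]
40 [[48.0, 24.0, 133.0, 241.0, 78.0, -20.0]]
80 [[48.0, 15.0, 136.0, 242.0, 75.0, -26.0]]
120 [[48.0, 5.0, 139.0, 244.0, 72.0, -32.0]]
160 [[48.0, -4.0, 141.0, 246.0, 69.0, -39.0]]
0.0 [527. 194.  82.] [ 0.98 -0.19 -0.  ] w [169. 264.  82.] board lo [484. 110.  71.] hi [619. 268.  93.]
0.12 [553. 254. 134.] [ 0.99 -0.08  0.07] w [191. 285. 109.] board lo [517. 178. 121.] hi [640. 327. 151.]
0.25 [571. 311. 195.] [0.99 0.02 0.15] w [211. 303. 139.] board lo [539. 240. 178.] hi [653. 383. 219.]
0.38 [580. 362. 262.] [0.96 0.12 0.25] w [230. 320. 172.] board lo [541. 289. 241.] hi [668. 441. 296.]
0.5 [580. 408. 334.] [0.92 0.2  0.35] w [246. 333. 208.] board lo [536. 333. 306.] hi [670. 493. 378.]
0.62 [571. 447. 408.] [0.85 0.28 0.44] w [261. 345. 246.] board lo [525. 371. 373.] hi [661. 537. 464.]
0.75 [554. 479. 482.] [0.77 0.35 0.54] w [273. 353. 286.] board lo [507. 403. 440.] hi [640. 573. 551.]
0.88 [528. 505. 555.] [0.67 0.4  0.62] w [282. 359. 329.] board lo [483. 428. 506.] hi [607. 602. 635.]
1.0 [495. 525. 625.] [0.57 0.45 0.69] w [289. 361. 373.] board lo [455. 448. 569.] hi [564. 624. 715.]
```

```bash
python3 -m jog '[0,0,0,0,0,0,0,-0.01,0,0,0,0,0,-0.025,0,0,0,0,0,-0.04,0,0,0,0,0,-0.06,0,0,0,0,0,-0.08,0,0,0,0,0,-0.08,0,0,0,0]' -1 100
python3 - <<'E'
from path import *
q0=np.array(r.sense()["joint_pos"]);print(q0.round(1))
A=np.array([42,0,118,170,74,-55.]);B=np.array([30,-15,105,80,78,-105.])
w=np.radians(-18);X=np.array([np.cos(w),np.sin(w),0]);Y=np.array([-X[1],X[0],0]);a=np.radians(-4)
z=-np.cos(a)*ez+np.sin(a)*Y
rel=np.array([575,184.8,180])+30*z
print("rel",[x.round(1).tolist() for x in ik(rel+[0,0,8],ori(z,-X),n=8)]);hi2=ik(rel+[0,0,90],ori(z,-X),n=8);print([x.round(1).tolist() for x in hi2])
track(A,B,5)
if hi2: track(B,hi2[0],5)
rows(q0,A,8);rows(A,B,9)
E
```

```text
time: 20.05
tool_pos: [528.1, 194.8, 164.4]
tcp_rot: [-89.9, 0.2, -101.1]
ft_force: [0.1, -0.2, -4.9]
finger_gap: 20.3
grip_force: 99.7
[ 47.9  14.4 136.1 242.3  75.4 -25.6]
rel [[14.8, 12.7, 87.2, -3.4, 82.2, -146.6]]
[[14.8, 10.0, 81.7, -3.4, 90.5, -147.1]]
0.0 [453. 559. 630.] [0.4  0.58 0.71] w [308. 345. 373.] board lo [427. 485. 560.] hi [499. 661. 736.]
0.25 [366. 605. 674.] [0.09 0.74 0.67] w [334. 336. 430.] board lo [324. 539. 602.] hi [412. 709. 779.]
0.5 [292. 634. 666.] [-0.17  0.86  0.48] w [354. 320. 490.] board lo [219. 575. 609.] hi [357. 735. 748.]
0.75 [254. 639. 618.] [-0.31  0.93  0.18] w [366. 299. 552.] board lo [162. 586. 593.] hi [330. 739. 652.]
1.0 [261. 615. 551.] [-0.3   0.94 -0.17] w [371. 273. 613.] board lo [171. 563. 507.] hi [337. 715. 587.]
0.0 [261. 615. 551.] [-0.3   0.94 -0.17] w [371. 273. 613.] board lo [171. 563. 507.] hi [337. 715. 587.]
0.25 [336. 567. 432.] [-0.24  0.83 -0.51] w [423. 265. 618.] board lo [257. 505. 353.] hi [403. 670. 486.]
0.5 [421. 472. 332.] [-0.15  0.6  -0.78] w [477. 252. 617.] board lo [358. 401. 235.] hi [476. 573. 3
[... 369 characters left out ...]
-0.227,-0.1,-0.175,-0.184,0.007,0.367,-0.319,-0.16,-0.222,-0.248,-0.009,0.516,-0.396,-0.226,-0.262,-0.31,-0.033,0.674,-0.457,-0.299,-0.295,-0.368,-0.065,0.84,-0.501,-0.379,-0.323,-0.42,-0.101,1.013,-0.528,-0.464,-0.345,-0.466,-0.142,1.19,-0.537,-0.556
end tcp [261. 615. 551.] z [-0.3   0.94 -0.17] wrist [371. 273. 613.] lastrow [34.9 14. ]
0.002,-0.05,0.016,0.155,-0.033,-0.174,-0.001,-0.095,0.023,0.31,-0.056,-0.355,-0.008,-0.135,0.021,0.465,-0.07,-0.54,-0.018,-0.167,0.012,0.621,-0.078,-0.728,-0.032,-0.189,-0.004,0.778,-0.08,-0.917,-0.047,-0.202,-0.024,0.938,-0.077,-1.105,-0.062,-0.203,-0.048,1.102,-0.071,-1.289,-0.075,-0.192,-0.073,1.271,-0.064,-1.468,-0.084,-0.171,-0.099,1.447,-0.057,-1.637
```

```bash
python3 - <<'E'
from path import *
q0=np.array(r.sense()["joint_pos"])
A=np.array([42,0,118,170,74,-55.]);B=np.array([30,-15,105,80,78,-105.])
rows(q0,(q0+A)/2,6);rows((q0+A)/2,A,6);rows(A,(A+B)/2,7);rows((A+B)/2,B,7)
E
```

```text
end tcp [561. 413. 413.] z [0.86 0.26 0.44] wrist [246. 318. 254.] lastrow [53.6  6.9]
-0.043,-0.038,0.009,0.07,-0.081,-0.03,-0.084,-0.078,0.014,0.147,-0.157,-0.063,-0.123,-0.12,0.014,0.231,-0.227,-0.1,-0.158,-0.162,0.011,0.321,-0.29,-0.139,-0.191,-0.205,0.003,0.416,-0.347,-0.181,-0.222,-0.248,-0.009,0.516,-0.396,-0.226
end tcp [453. 559. 630.] z [0.4  0.58 0.71] wrist [308. 345. 373.] lastrow [42.5  7.6]
-0.017,-0.046,0.017,0.099,-0.045,-0.057,-0.032,-0.093,0.03,0.199,-0.084,-0.118,-0.046,-0.139,0.039,0.302,-0.117,-0.184,-0.06,-0.184,0.043,0.406,-0.144,-0.255,-0.073,-0.227,0.043,0.51,-0.166,-0.33,-0.085,-0.267,0.04,0.616,-0.181,-0.41
end tcp [292. 634. 666.] z [-0.17  0.86  0.48] wrist [354. 320. 490.] lastrow [20.5  9. ]
0.002,-0.032,0.011,0.1,-0.022,-0.111,0.002,-0.063,0.019,0.199,-0.04,-0.225,-0,-0.092,0.023,0.299,-0.055,-0.342,-0.004,-0.119,0.023,0.399,-0.065,-0.46,-0.01,-0.142,0.02,0.499,-0.073,-0.58,-0.017,-0.163,0.013,0.599,-0.077,-0.701,-0.025,-0.179,0.005,0.7,-0.079,-0.822
end tcp [261. 615. 551.] z [-0.3   0.94 -0.17] wrist [371. 273. 613.] lastrow [23.1  9. ]
0.004,-0.018,0.001,0.097,-0.003,-0.125,0.006,-0.036,-0.001,0.195,-0.004,-0.249,0.004,-0.053,-0.007,0.294,-0.004,-0.373,0,-0.068,-0.017,0.394,-0.002,-0.496,-0.007,-0.08,-0.03,0.495,0.002,-0.617,-0.016,-0.09,-0.046,0.599,0.007,-0.736,-0.026,-0.097,-0.066,0.705,0.013,-0.852
```

```bash
python3 -m jog '[-0.043,-0.038,0.009,0.07,-0.08,-0.03,-0.084,-0.078,0.014,0.147,-0.157,-0.063,-0.123,-0.12,0.014,0.23,-0.227,-0.1,-0.158,-0.162,0.011,0.32,-0.29,-0.14,-0.19,-0.205,0.003,0.416,-0.347,-0.18,-0.222,-0.248,-0.009,0.516,-0.396,-0.226]'
python3 -m jog '[-0.017,-0.046,0.017,0.1,-0.045,-0.057,-0.032,-0.093,0.03,0.2,-0.084,-0.118,-0.046,-0.139,0.039,0.3,-0.117,-0.184,-0.06,-0.184,0.043,0.406,-0.144,-0.255,-0.073,-0.227,0.043,0.51,-0.166,-0.33,-0.085,-0.267,0.04,0.616,-0.18,-0.41]'
python3 -m jog '[0.002,-0.032,0.011,0.1,-0.022,-0.11,0.002,-0.063,0.019,0.2,-0.04,-0.225,0,-0.092,0.023,0.3,-0.055,-0.342,-0.004,-0.119,0.023,0.4,-0.065,-0.46,-0.01,-0.142,0.02,0.5,-0.073,-0.58,-0.017,-0.163,0.013,0.6,-0.077,-0.7,-0.025,-0.179,0.005,0.7,-0.08,-0.822]'
python3 -m jog '[0.004,-0.018,0.001,0.097,-0.003,-0.125,0.006,-0.036,-0.001,0.195,-0.004,-0.25,0.004,-0.053,-0.007,0.294,-0.004,-0.373,0,-0.068,-0.017,0.394,-0.002,-0.496,-0.007,-0.08,-0.03,0.495,0.002,-0.617,-0.016,-0.09,-0.046,0.6,0.007,-0.736,-0.026,-0.097,-0.066,0.705,0.013,-0.852]'
python3 - <<'E'
from path import *
q0=np.array(r.sense()["joint_pos"]);print(q0.round(1))
H=np.array([14.8,10.0,81.7,-3.4,90.5,-147.1]);m=(q0+H)/2
rows(q0,m,6);rows(m,H,7)
E
```

```text
time: 20.8
tool_pos: [561.2, 414.8, 409.7]
tcp_rot: [-62.9, -18.0, -82.0]
ft_force: [0.2, 0.1, -4.2]
finger_gap: 20.4
grip_force: 100.1
time: 21.55
tool_pos: [453.7, 561.3, 626.6]
tcp_rot: [-20.9, -41.2, -93.9]
ft_force: [-0.2, 0.4, -3.9]
finger_gap: 20.6
grip_force: 100.2
time: 22.42
tool_pos: [293.2, 636.2, 660.8]
tcp_rot: [56.7, -30.3, -150.5]
ft_force: [-1.1, 0.3, -4.4]
finger_gap: 20.4
grip_force: 100.1
time: 23.3
tool_pos: [262.5, 615.8, 546.0]
tcp_rot: [100.8, 16.7, -158.9]
ft_force: [-0.7, -0.2, -4.5]
finger_gap: 20.3
grip_force: 99.7
[  30.   -14.6  104.8   79.5   78.1 -105. ]
end tcp [421. 471. 330.] z [-0.15  0.6  -0.79] wrist [478. 252. 616.] lastrow [55.1  7.7]
-0.005,-0.046,-0.01,0.115,0.032,-0.078,-0.01,-0.093,-0.026,0.229,0.071,-0.15,-0.016,-0.139,-0.048,0.341,0.119,-0.217,-0.021,-0.184,-0.075,0.451,0.175,-0.278,-0.026,-0.226,-0.107,0.557,0.238,-0.333,-0.03,-0.267,-0.145,0.661,0.309,-0.381
end tcp [574. 182. 240.] z [-0.02 -0.07 -1.  ] wrist [582. 207. 604.] lastrow [49.4  6.3]
0.019,-0.044,-0.007,0.079,0.068,-0.045,0.039,-0.087,-0.017,0.153,0.142,-0.088,0.06,-0.128,-0.032,0.222,0.22,-0.127,0.081,-0.169,-0.05,0.286,0.304,-0.164,0.103,-0.208,-0.072,0.345,0.392,-0.196,0.125,-0.244,-0.098,0.398,0.484,-0.225,0.146,-0.278,-0.126,0.445,0.58,-0.25
```

```bash
python3 -m jog '[-0.005,-0.046,-0.01,0.115,0.032,-0.078,-0.01,-0.093,-0.026,0.229,0.07,-0.15,-0.016,-0.139,-0.048,0.34,0.12,-0.217,-0.02,-0.184,-0.075,0.45,0.175,-0.278,-0.026,-0.226,-0.107,0.557,0.238,-0.333,-0.03,-0.267,-0.145,0.66,0.31,-0.38]'
python3 -m jog '[0.019,-0.044,-0.007,0.08,0.068,-0.045,0.039,-0.087,-0.017,0.153,0.142,-0.088,0.06,-0.128,-0.032,0.222,0.22,-0.127,0.08,-0.169,-0.05,0.286,0.304,-0.164,0.103,-0.208,-0.072,0.345,0.392,-0.196,0.125,-0.244,-0.098,0.398,0.484,-0.225,0.146,-0.278,-0.126,0.445,0.58,-0.25,0.146,-0.278,-0.126,0.445,0.58,-0.25]'
python3 - <<'E'
from path import *
from h import go,cv2,cloud
w=np.radians(-16);X=np.array([np.cos(w),np.sin(w),0]);Y=np.array([-X[1],X[0],0]);a=np.radians(-4)
z=-np.cos(a)*ez+np.sin(a)*Y
s=r.snapshot("side");t=r.snapshot("top")
c3=cv2.resize(s["pixels"][120:310,180:380],(500,475),interpolation=cv2.INTER_CUBIC)
c1=cv2.resize(t["pixels"][150:230,215:265],(300,475),interpolation=cv2.INTER_CUBIC)
cv2.imwrite("pics/up.png",np.hstack([c3,c1])[:,:,::-1])
C=s["pixels"].astype(int);W=cloud(s);m=(W[...,0]>520)&(W[...,0]<640)&(W[...,1]>80)&(W[...,1]<290)&(W[...,2]>110)&(W[...,2]<320)&(C.min(2)>120)&(C.max(2)-C.min(2)<60)
p=W[m];print(len(p),np.percentile(p,[1,50,99],axis=0).round(0).tolist());nn=np.linalg.svd(p-p.mean(0))[2][2];print("n",nn.round(3))
go(np.array([572,185,180])+30*z,z,-X)
E
```

```text
time: 24.05
tool_pos: [420.9, 470.6, 328.2]
tcp_rot: [149.3, 24.1, -130.7]
ft_force: [0.4, 0.9, -4.4]
finger_gap: 20.2
grip_force: 99.4
time: 25.05
tool_pos: [572.3, 182.3, 236.9]
tcp_rot: [179.5, -4.1, -108.3]
ft_force: [-1.1, 0.9, -4.2]
finger_gap: 20.2
grip_force: 99.4
128 [[543.0, 120.0, 263.0], [585.0, 227.0, 266.0], [603.0, 249.0, 267.0]]
n [-0.055  0.017 -0.998]
at [571.8 184.6 237.8] [ 179.5   -3.9 -108.2] J [  14.8   10.1   81.7   -3.    90.6 -146.9] F [ 0.2  0.1 -4.7] gap 20.2 t 25.15
shift m [-0.0043 -0.0009  0.0876]
rv [ 0.011  0.003 -0.039]
rv [ 0.004 -0.017  3.102]
```

View pics/up.png

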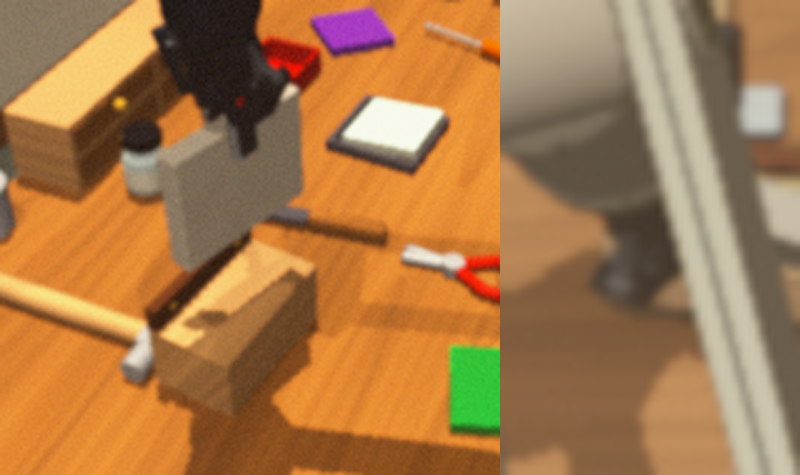

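```bash
python3 -m jog '[-0.003,0,0.03,0.011,0.003,-0.03,-0.004,0,0.055,0.011,0.003,-0.039,-0.004,0,0.07,0.011,0.003,-0.039,-0.004,0,0.08,0.011,0.003,-0.039,-0.004,0,0.081,0.011,0.003,-0.039,-0.004,0,0.083,0.011,0.003,-0.039]'; python3 -m jog '[0,0,0.001,0,0,0,0,0,0.002,0,0,0]';python3 -m jog '[0,0,0.001,0,0,0,0,0,0.002,0,0,0]'
```

```text
time: 25.9
tool_pos: [572.7, 183.7, 157.9]
tcp_rot: [-179.7, -3.9, -105.9]
ft_force: [0.6, 0.4, -3.7]
finger_gap: 20.6
grip_force: 99.4
time: 26.15
tool_pos: [572.3, 183.4, 155.3]
tcp_rot: [-179.7, -3.9, -105.9]
ft_force: [0.1, -0.1, -3.9]
finger_gap: 20.3
grip_force: 99.4
time: 26.4
tool_pos: [572.0, 183.2, 152.8]
tcp_rot: [-179.8, -3.9, -105.9]
ft_force: [0.3, 0.1, -3.9]
finger_gap: 20.5
grip_force: 99.4
```

```bash
python3 -m jog '[0,0,0.001,0,0,0,0,0,0.002,0,0,0]';python3 -m jog '[0,0,0.001,0,0,0,0,0,0.002,0,0,0]'
```

```text
time: 26.65
tool_pos: [572.1, 183.0, 151.9]
tcp_rot: [-179.7, -3.9, -105.9]
ft_force: [-5.8, -2.6, 8.6]
finger_gap: 20.5
grip_force: 101.2
time: 26.9
tool_pos: [572.3, 182.9, 151.9]
tcp_rot: [-179.7, -3.9, -105.9]
ft_force: [-10.2, -4.2, 20.1]
finger_gap: 20.3
grip_force: 102.8
```

```bash
python3 -m jog '[0,0,-0.0025,0,0,0,0,0,-0.0025,0,0,0]'; python3 -m jog '[0,0,0,0,0,0,0,0,0,0,0,0,0,0,0,0,0,0,0,0,0,0,0,0]' 0.2 ; python3 -m jog '[0,0,-0.03,0,0,0,0,0,-0.06,0,0,0,0,0,-0.09,0,0,0,0,0,-0.09,0,0,0,0,0,-0.09,0,0,0]' 1; cat > top.py <<'E'
from h import *
# top edge of upright board seen in the views
for n in("top","side"):
    s=r.snapshot(n);W=cloud(s);C=s["pixels"].astype(int)
    m=(W[...,0]>520)&(W[...,0]<660)&(W[...,1]>80)&(W[...,1]<300)&(W[...,2]>171)&(W[...,2]<190)&(C.min(2)>110)&(C.max(2)-C.min(2)<60)
    p=W[m]
    if len(p)>10:
        q=cv2.minAreaRect(p[:,:2].astype(np.float32));print(n,len(p),np.round(q[0],1),np.round(q[1],1),round(q[2],1),"z",np.percentile(p[:,2],[5,50,95]).round(1))
        print("  y-range",np.percentile(p[:,1],[1,99]).round(0),"fit x=a*y+b",np.polyfit(p[:,1]-185,p[:,0],1).round(3))
E
python3 top.py
```

```text
time: 27.15
tool_pos: [572.3, 183.1, 151.9]
tcp_rot: [-179.7, -3.9, -105.9]
ft_force: [-1.3, -0.9, 3.7]
finger_gap: 20.4
grip_force: 100.7
time: 27.65
tool_pos: [571.9, 183.2, 151.2]
tcp_rot: [-179.8, -3.9, -105.9]
ft_force: [-0.3, -0.2, 0.1]
finger_gap: 51.2
grip_force: 0.0
time: 28.28
tool_pos: [573.0, 189.1, 240.2]
tcp_rot: [-179.8, -3.9, -105.9]
ft_force: [0.5, -0.6, 0.3]
finger_gap: 85.4
grip_force: 0.0
top 161 [560.8 147. ] [66.9 22.9] 74.1 z [175.4 180.8 185.8]
  y-range [113. 173.] fit x=a*y+b [2.81000e-01 5.72177e+02]
side 403 [571.3 185.9] [137.5  22.5] 74.0 z [178.5 180.8 182.4]
  y-range [122. 252.] fit x=a*y+b [2.93000e-01 5.69484e+02]
```

```bash
python3 -m jog '[0,0,0,0,0,0.185,0,0,0,0,0,0.37,0,0,0,0,0,0.555,0,0,0,0,0,0.74,0,0,0,0,0,0.925,0,0,0,0,0,1.11,0,0,0,0,0,1.295,0,0,0,0,0,1.48]'; cat > g2.py <<'E'
from srch import *
from h import go
import sys
yaw,x,y,z=map(float,sys.argv[1:5]);w=np.radians(yaw);X=np.array([np.cos(w),np.sin(w),0])
go(np.array([x,y,z]),-ez,X)
E
python3 g2.py -16 571.5 186 215
```

```text
time: 29.38
tool_pos: [572.6, 188.9, 239.4]
tcp_rot: [-176.0, -0.2, 168.9]
ft_force: [-0.3, 0.7, 0.2]
finger_gap: 85.5
grip_force: 0.0
at [572.6 188.9 239.4] [-176.    -0.2  168.9] J [ 15.5   9.9  81.8  -3.5  90.2 -63.4] F [-0.3  0.7  0.2] gap 85.5 t 29.375
shift m [ 0.0004 -0.0013  0.0246]
rv [-0.056  0.055  1.656]
rv [-0.054 -0.055 -1.484]
```

```bash
python3 -m jog '[0,0,0,-0.006,0.006,0.185,0,0,0,-0.012,0.012,0.37,0,0,0,-0.018,0.018,0.555,0,0,0,-0.025,0.025,0.74,0,0,0,-0.03,0.03,0.925,0,0,0,-0.037,0.037,1.11,0,0,0,-0.043,0.043,1.295,0,0,0,-0.05,0.05,1.48]'; python3 g2.py -16 571.3 186 153
```

```text
time: 30.38
tool_pos: [572.6, 188.9, 239.4]
tcp_rot: [-179.6, 0.3, 84.1]
ft_force: [0.5, -0.9, 0.4]
finger_gap: 85.5
grip_force: 0.0
at [572.6 188.9 239.4] [-179.6    0.3   84.1] J [13.4  8.2 83.6 -0.1 88.7 19.4] F [ 0.5 -0.9  0.4] gap 85.5 t 30.375
shift m [-0.0026 -0.0004  0.0865]
rv [-0.007  0.005  0.176]
rv [-0.007 -0.01  -2.966]
```

```bash
python3 -m jog '[-0.003,0,0,-0.007,0.005,0.176,-0.003,0,0.03,-0.007,0.005,0.176,-0.003,0,0.06,-0.007,0.005,0.176,-0.003,0,0.086,-0.007,0.005,0.176,-0.003,0,0.086,-0.007,0.005,0.176]'; python3 -m jog '[0,0,0,0,0,0,0,0,0,0,0,0,0,0,0,0,0,0,0,0,0,0,0,0,0,0,0,0,0,0]' -1 60; python3 -m jog '[0,0,-0.004,0,0,0,0,0,-0.008,0,0,0,0,0,-0.008,0,0,0]'; python3 - <<'E'
from srch import *
from h import go
go(F-22*sx+(83+8)*ez,-ez,sx)
E
python3 top.py
```

```text
time: 31.0
tool_pos: [569.8, 185.2, 151.0]
tcp_rot: [-179.7, 0.1, 74.4]
ft_force: [-0.2, -0.7, 1.3]
finger_gap: 84.9
grip_force: 0.0
time: 31.62
tool_pos: [573.1, 186.1, 156.3]
tcp_rot: [179.8, -0.1, 74.4]
ft_force: [-0.7, 0.2, 5.9]
finger_gap: 21.1
grip_force: 60.6
time: 32.0
tool_pos: [572.3, 185.8, 163.0]
tcp_rot: [179.9, -0.0, 74.4]
ft_force: [0.5, 0.3, -4.0]
finger_gap: 20.8
grip_force: 59.3
at [572.3 185.8 163. ] [179.9  -0.   74.4] J [13.1  9.9 89.7 -0.  80.2 28.8] F [ 0.5  0.3 -4. ] gap 20.8 t 32.0
shift m [0.0017 0.0182 0.002 ]
rv [ 0.002 -0.001 -0.14 ]
rv [-1.000e-03 -3.000e-03  3.001e+00]
top 50 [555.6 126.5] [26.3 20.9] 79.6 z [180.7 186.3 189. ]
  y-range [112. 137.] fit x=a*y+b [1.6900e-01 5.6651e+02]
side 169 [581.1 223.8] [57.9 20.9] 71.8 z [185.5 187.2 188.8]
  y-range [198. 252.] fit x=a*y+b [2.6600e-01 5.7078e+02]
```

```bash
python3 -m jog '[0.001,0.006,0,0.001,0,-0.07,0.002,0.012,0,0.002,-0.001,-0.14,0.002,0.02,0,0.002,-0.001,-0.14,0.002,0.025,0,0.002,-0.001,-0.14,0.002,0.025,0,0.002,-0.001,-0.14]'; python3 -m jog '[0,0,0.003,0,0,0,0,0,0.006,0,0,0,0,0,0.007,0,0,0]'; python3 - <<'E'
from srch import *
from h import go
go(F-11*sx+(83)*ez,-ez,sx)
E
```

```text
time: 32.72
tool_pos: [597.3, 180.9, 163.0]
tcp_rot: [-180.0, 0.0, 82.3]
ft_force: [1.0, -0.3, -4.6]
finger_gap: 20.7
grip_force: 59.4
time: 33.1
tool_pos: [596.9, 181.0, 156.3]
tcp_rot: [-180.0, 0.0, 82.4]
ft_force: [-1.6, -2.4, 2.0]
finger_gap: 20.9
grip_force: 60.2
at [596.9 181.  156.3] [-180.     0.    82.4] J [12.2 13.6 86.2 -0.  80.1 19.8] F [-1.6 -2.4  2. ] gap 20.9 t 33.1
shift m [0.0007 0.0042 0.0033]
rv [-0.  0. -0.]
rv [1.000e-03 0.000e+00 3.141e+00]
```

Bottom touches the step; push toward the stop.

```bash
python3 -m jog '[0,0.0015,0,0,0,0,0,0.003,0,0,0,0]'; python3 -m jog '[0,0.0015,0,0,0,0,0,0.002,0,0,0,0]'; python3 -m jog '[0,0.001,0,0,0,0,0,0.0015,0,0,0,0]'
```

```text
time: 33.35
tool_pos: [600.1, 180.8, 156.3]
tcp_rot: [180.0, -0.0, 82.4]
ft_force: [-1.5, -0.1, -1.9]
finger_gap: 21.1
grip_force: 59.7
time: 33.6
tool_pos: [601.1, 180.7, 156.3]
tcp_rot: [-179.9, 0.0, 82.4]
ft_force: [-8.0, -0.1, 3.5]
finger_gap: 21.0
grip_force: 60.5
time: 33.85
tool_pos: [601.5, 180.6, 156.4]
tcp_rot: [-179.7, 0.0, 82.4]
ft_force: [-13.6, 0.9, 7.8]
finger_gap: 20.4
grip_force: 61.2
```

```bash
python3 -m jog '[0,0,0,0,0,0,0,0,0,0,0,0,0,0,0,0,0,0]' 0.1; python3 -m jog '[0,0,-0.03,0,0,0,0,0,-0.06,0,0,0,0,0,-0.1,0,0,0,-0.06,0,-0.13,0,0,0,-0.12,0,-0.13,0,0,0,-0.16,0,-0.13,0,0,0]' 1; cat > fl.py <<'E'
from h import *
exec(open("top.py").read().split("\n",1)[1])
# stop top rect and board
s=r.snapshot("top");W=cloud(s).reshape(-1,3);C=s["pixels"].reshape(-1,3).astype(int)
sat=C.max(1)-C.min(1)
m=(W[:,0]>560)&(W[:,0]<660)&(W[:,1]>95)&(W[:,1]<265)&(W[:,2]>60)&(W[:,2]<82)&(sat>50);q=cv2.minAreaRect(W[m][:,:2].astype(np.float32));print("step top",q)
s=r.snapshot("side");W=cloud(s);C=s["pixels"].astype(int)
m=(W[...,0]>540)&(W[...,0]<640)&(W[...,1]>95)&(W[...,1]<265)&(W[...,2]>80)&(W[...,2]<172)&(C.max(2)-C.min(2)<60)&(C.min(2)>60)
m=cv2.erode(m.astype(np.uint8),np.ones((3,3)))>0;p=W[m];c=p.mean(0);nn=np.linalg.svd(p-c)[2][2];nn*=np.sign(nn[0]);print("side face",len(p),c.round(1),nn.round(3),"yaw",np.degrees(np.arctan2(nn[1],nn[0])).round(1),"lean",np.degrees(np.arcsin(nn[2])).round(1))
t=r.snapshot("top")
c3=cv2.resize(s["pixels"][150:310,200:340],(420,480),interpolation=cv2.INTER_CUBIC)
c1=cv2.resize(t["pixels"][150:230,220:283],(378,480),interpolation=cv2.INTER_CUBIC)
cv2.imwrite("pics/placed.png",np.hstack([c3,c1])[:,:,::-1])
E
python3 fl.py
```

```text
time: 34.22
tool_pos: [604.0, 180.2, 156.6]
tcp_rot: [179.9, -0.0, 82.4]
ft_force: [-0.3, 0.5, -0.8]
finger_gap: 46.9
grip_force: 0.0
time: 34.98
tool_pos: [582.4, 19.2, 287.4]
tcp_rot: [179.9, 0.0, 82.3]
ft_force: [0.3, 0.4, -0.6]
finger_gap: 85.3
grip_force: 0.0
top 308 [600.6 192.4] [109.7  23.2] 82.3 z [175.3 180.8 186.1]
  y-range [138. 246.] fit x=a*y+b [1.26000e-01 5.99233e+02]
side 441 [599.1 180.1] [138.9  23. ] 81.9 z [177.2 180.6 182.2]
  y-range [113. 248.] fit x=a*y+b [1.33000e-01 5.97711e+02]
step top ((580.929931640625, 206.6405029296875), (110.81241607666016, 43.56859588623047), 88.15718078613281)
side face 1166 [591.6 194.3 127.9] [ 0.986 -0.169  0.007] yaw -9.7 lean 0.4
```

View pics/placed.png

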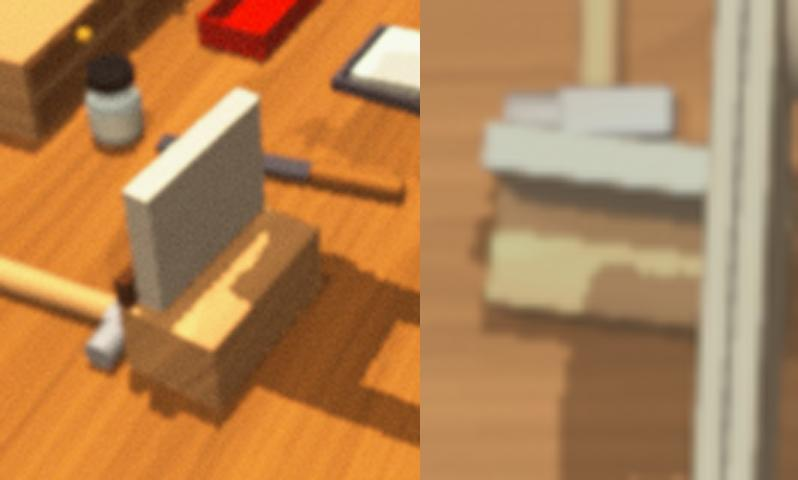

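```bash
cat > tt.py <<'E'
from h import *
for n in("top","side"):
    s=r.snapshot(n);W=cloud(s);C=s["pixels"].astype(int)
    reg=(W[...,0]>485)&(W[...,0]<645)&(W[...,1]>-285)&(W[...,1]<-120)
    t=reg&(C.min(2)>165)&(C.max(2)-C.min(2)<45)&(W[...,2]>8)
    tr=reg&(C.max(2)-C.min(2)<45)&(W[...,2]>5)&(W[...,2]<40)
    for k,m in(("tile",t),("tray+tile",tr)):
        m=cv2.morphologyEx(m.astype(np.uint8),cv2.MORPH_OPEN,np.ones((2,2)))>0
        p=W[m]
        if len(p)<20: continue
        q=cv2.minAreaRect(p[:,:2].astype(np.float32))
        A=np.c_[p[:,:2]-p[:,:2].mean(0),np.ones(len(p))];f=np.linalg.lstsq(A,p[:,2],rcond=None)[0]
        print(n,k,len(p),np.round(q[0],1),np.round(q[1],1),round(q[2],1),"slope",np.degrees(f[:2]).round(1),"z",f[2].round(1))
    
E
python3 tt.py; python3 g2.py -4 490 -197 150
```

```text
** On entry to DLASCL parameter number  4 had an illegal value
 ** On entry to DLASCL parameter number  4 had an illegal value
at [582.5  22.5 286.2] [180.   -0.   82.4] J [-2.8  3.9 83.4  0.  92.7  4.8] F [-0.   0.4  0.1] gap 85.7 t 35.275
shift m [-0.2298 -0.0627  0.1361]
rv [ 0.    -0.    -0.063]
rv [-0.    -0.     3.079]Traceback (most recent call last):
  File "tt.py", line 12, in <module>
    A=np.c_[p[:,:2]-p[:,:2].mean(0),np.ones(len(p))];f=np.linalg.lstsq(A,p[:,2],rcond=None)[0]
                                                       ~~~~~~~~~~~~~~~^^^^^^^^^^^^^^^^^^^^^
    x, resids, rank, s = _umath_linalg.lstsq(a, b, rcond,
                         ~~~~~~~~~~~~~~~~~~~^^^^^^^^^^^^^
                                             signature=signature)
                                             ^^^^^^^^^^^^^^^^^^^^
    raise LinAlgError("SVD did not converge in Linear Least Squares")
numpy.linalg.LinAlgError: SVD did not converge in Linear Least Squares
```

```bash
sed -i 's/p=W\[m\]$/p=W[m];p=p[~np.isnan(p).any(1)]/' tt.py; python3 tt.py; python3 -m jog '[-0.04,-0.01,0,0,0,0.18,-0.09,-0.02,0.02,0,0,0.36,-0.14,-0.04,0.04,0,0,0.54,-0.19,-0.055,0.06,0,0,0.72,-0.23,-0.065,0.09,0,0,0.9,-0.23,-0.07,0.12,0,0,1.08,-0.23,-0.07,0.12,0,0,1.26,-0.23,-0.07,0.12,0,0,1.44]' -0.1; python3 tt.py; python3 - <<'E'
from h import *
a=np.radians(-4)
go((485,-197,100),(0,0,-1),(np.sin(a),-np.cos(a),0))
E
```

```text
top tile 866 [ 560.6 -207. ] [96.1 93.7] 85.8 slope [-4.1  1.5] z 24.0
top tray+tile 1264 [ 565.5 -205.7] [118.5 115.6] 86.3 slope [-3.3  0.3] z 20.3
side tile 510 [ 559.6 -198.5] [96.3 92.3] 87.9 slope [-4.   0.3] z 24.3
side tray+tile 879 [ 564.2 -197.3] [116.4 112.9] 86.7 slope [-0.4 -5. ] z 18.9
time: 36.38
tool_pos: [482.4, -196.1, 165.5]
tcp_rot: [-180.0, 0.1, -0.4]
ft_force: [-0.7, -0.5, 0.5]
finger_gap: 38.4
grip_force: 0.0
top tile 453 [ 539.9 -161.9] [137.8  92.4] 1.4 slope [-323.4 -112.4] z 270.6
top tray+tile 485 [ 551.8 -149.2] [ 57.9 184.4] 63.6 slope [-103.1  120.1] z 70.3
side tile 533 [ 560.  -199.7] [99.3 91.5] 85.9 slope [-3.8 -0.2] z 23.9
side tray+tile 889 [ 564.8 -196.1] [114.9 113.3] 86.3 slope [-0.4 -4.3] z 18.8
at [ 482.8 -196.3  166. ] [-180.     0.    -0.2] J [-27.8  -2.5 102.4  -0.   80.1  62.4] F [-0.4  0.2 -0.3] gap 38.3 t 36.475
shift m [0.0022 0.0007 0.066 ]
rv [-0.     0.     0.067]
rv [-0.    -0.    -3.075]
```

```bash
python3 -m jog '[0.002,0,0.05,0,0,0.06,0.002,0,0.09,0,0,0.06,0.002,0,0.12,0,0,0.06,0.002,0,0.141,0,0,0.06,0.002,0,0.149,0,0,0.06,0.002,0,0.149,0,0,0.06]'; python3 -m jog '[0.004,0,0,0,0,0,0.008,0,0,0,0,0,0.012,0,0,0,0,0,0.015,0,0,0,0,0,0.015,0,0,0,0,0]'; python3 tt.py
```

```text
time: 37.22
tool_pos: [484.5, -196.7, 17.2]
tcp_rot: [-180.0, 0.0, -3.4]
ft_force: [-0.0, -0.3, 0.1]
finger_gap: 38.3
grip_force: 0.0
time: 37.85
tool_pos: [499.6, -198.0, 17.3]
tcp_rot: [180.0, -0.0, -3.6]
ft_force: [0.6, -0.0, 0.0]
finger_gap: 38.6
grip_force: 0.0
top tile 382 [ 546.9 -189.4] [115.3 119.7] 80.9 slope [-257.4   48.8] z 320.5
top tray+tile 300 [ 584.6 -170.1] [ 84.3 188.5] 41.3 slope [-145.2   -4.6] z 67.3
side tile 461 [ 556.3 -193.1] [ 95.3 105.9] 81.4 slope [-7.2  0.5] z 24.4
side tray+tile 806 [ 555.  -193.4] [114.4 135.3] 83.2 slope [-3.9 -5.9] z 19.8
```

```bash
python3 -m jog '[0.002,0,0,0,0,0,0.004,0,0,0,0,0]'; python3 -m jog '[0.002,0,0,0,0,0,0.003,0,0,0,0,0]'; python3 -m jog '[0.001,0,0,0,0,0,0.002,0,0,0,0,0,0.002,0,0,0,0,0]'; cat > ts.py <<'E'
from h import *
s=r.snapshot("side");W=cloud(s);C=s["pixels"].astype(int)
m=(W[...,0]>525)&(W[...,0]<605)&(W[...,1]>-245)&(W[...,1]<-150)&(C.min(2)>165)&(W[...,2]>8)&(W[...,2]<35);p=W[m]
for _ in range(3):
    A=np.c_[p[:,:2]-[565,-199],np.ones(len(p))];f=np.linalg.lstsq(A,p[:,2],rcond=None)[0];e=p[:,2]-A@f;p=p[abs(e)<4]
print(len(p),"slope",np.degrees(f[:2]).round(2),"z centre",f[2].round(1))
E
python3 ts.py
```

```text
time: 38.2
tool_pos: [503.4, -198.3, 17.2]
tcp_rot: [180.0, -0.0, -3.6]
ft_force: [0.8, 0.2, -0.9]
finger_gap: 38.2
grip_force: 0.0
time: 38.45
tool_pos: [506.2, -198.4, 17.1]
tcp_rot: [180.0, 0.0, -3.6]
ft_force: [-1.0, -0.4, 0.2]
finger_gap: 38.6
grip_force: 0.6
time: 38.83
tool_pos: [508.4, -198.6, 17.2]
tcp_rot: [180.0, -0.0, -3.6]
ft_force: [-0.3, 0.0, -0.4]
finger_gap: 38.6
grip_force: 0.3
383 slope [-5.11 -0.05] z centre 24.1
```

```bash
for i in 1 2; do python3 -m jog '[0.001,0,0,0,0,0,0.002,0,0,0,0,0]' | grep -E "tool_pos|ft_f"; python3 ts.py; done
```

```text
tool_pos: [510.7, -198.8, 17.4]
ft_force: [-0.4, 0.5, -0.7]
391 slope [-0.1  -0.16] z centre 19.9
tool_pos: [512.2, -198.8, 17.2]
ft_force: [-2.3, -0.2, 1.8]
379 slope [-0.36 -0.55] z centre 19.9
```

```bash
python3 -m jog '[0.001,0,0,0,0,0,0.002,0,0,0,0,0]' | grep -E "tool_pos|ft_f|grip"; python3 ts.py
```

```text
tool_pos: [514.3, -199.0, 17.2]
ft_force: [-2.3, 0.2, 1.9]
grip_force: 1.3
368 slope [-0.33 -0.08] z centre 20.0
```

```bash
python3 -m jog '[-0.01,0,0,0,0,0,-0.02,0,-0.01,0,0,0,-0.03,0,-0.05,0,0,0,-0.03,0,-0.11,0,0,0,-0.05,-0.02,-0.17,0,0,0,-0.05,-0.08,-0.2,0,0,0,-0.05,-0.08,-0.2,0,0,0]'; python3 tt.py; python3 ts.py; python3 fl.py; python3 - <<'E'
from h import *
s=r.snapshot("side");t=r.snapshot("top")
a=cv2.resize(s["pixels"][130:310,200:440],(480,360));b=cv2.resize(s["pixels"][145:200,295:370],(320,235),interpolation=cv2.INTER_CUBIC);c=t["pixels"][100:260,160:460];c=cv2.resize(c,(450,240))
im=np.zeros((600,800,3),np.uint8);im[:360,:480]=a;im[:235,480:]=b;im[360:,:450]=c
cv2.imwrite("pics/end.png",im[:,:,::-1])
E
```

```text
time: 40.65
tool_pos: [470.7, -114.1, 220.6]
tcp_rot: [179.9, -0.4, -3.4]
ft_force: [-0.6, -0.2, 0.4]
finger_gap: 38.5
grip_force: 0.0
top tile 181 [ 570.3 -174.5] [ 82.5 172.9] 41.3 slope [-273.7   72.6] z 77.2
top tray+tile 293 [ 565.6 -187.4] [118.6 167.2] 62.0 slope [-254.5   68.7] z 61.1
side tile 559 [ 566.9 -197.6] [92.9 90.7] 85.3 slope [ 1.3 -0.4] z 19.4
side tray+tile 863 [ 563.4 -197.2] [119.1 111. ] 84.6 slope [ 3.4 -3.7] z 16.2
455 slope [ 0.21 -0.13] z centre 20.0
top 398 [598.7 176.6] [139.9  24.1] 81.9 z [175.5 180.6 185.7]
  y-range [108. 245.] fit x=a*y+b [1.30000e-01 5.99112e+02]
side 436 [598.7 179.7] [139.3  22.9] 82.4 z [177.5 180.6 182.2]
  y-range [114. 249.] fit x=a*y+b [1.32000e-01 5.97719e+02]
step top ((582.2880249023438, 184.12188720703125), (157.05796813964844, 44.54034423828125), 89.97555541992188)
side face 1131 [591.5 193.9 128. ] [ 0.986 -0.166  0.001] yaw -9.5 lean 0.1
```

View pics/end.png

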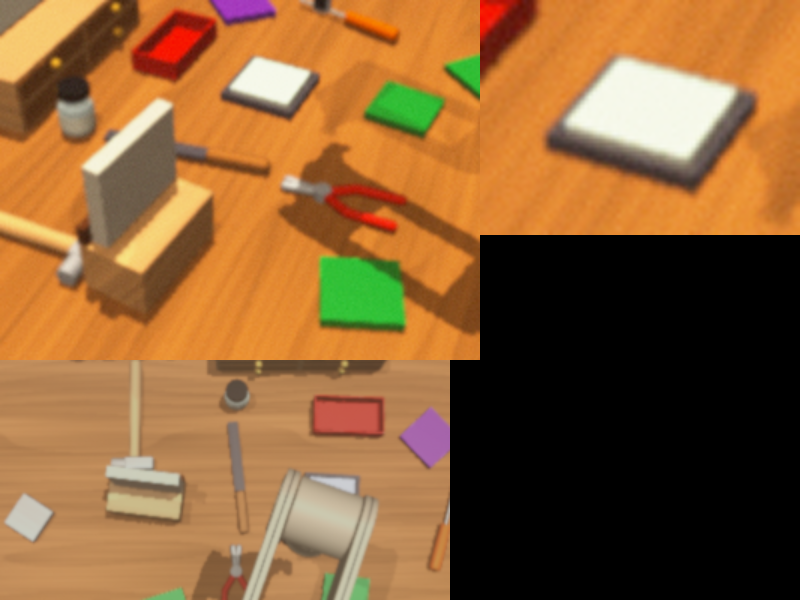

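```bash
python3 -c "
from bench import r
print(r.hand_in())"
```

```text
the job is handed in; nothing more can be done
None
```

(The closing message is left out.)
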